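Count three balls out of a feeder drum

ROBOT

A 6-joint arm with a two-finger parallel gripper is mounted at the origin on the work surface. World frame = base frame: x ahead of the robot, y to its left, z up, the work surface at z = 0. Lengths are in mm, angles in rad, forces in N, time in s.
With the tool pointing down it reaches from about 225 to 725 mm from the base axis. Payload 3.1 kg.
Tool frame: the origin (TCP) lies at the very end of the fingers, on their centre line; the grasp point (between the pads) lies 19 mm behind it (ctrl.pinch_z is the z of the grasp point in the tool frame, in mm); z points along the fingers, y is the direction in which the jaws open and shut (so a half turn about z gives the same grasp; the last joint's range is limited). The gripper opens to 85 mm and grips with 20 to 120 N. Pads are 22 mm wide; open, the fingers measure 114 mm over their backs; the gripper's body (76 mm by 85 mm) begins 54 mm behind the grasp point. The pads swing forward as they close: fully open they stand 13 mm farther back than shut.
Start: joints at [1.085, 0.048, 0.099, 1.622, 0, 1.443], TCP at [183.869, 491.741, 231.312] pointing down, gripper open.
Joint ranges: [-2.91, 2.91], [-0.99, 1.94], [-1.21, 1.42], [-2.12, 2.29], [-1.49, 1.47], [-3.14, 3.14]. Speed limits (rad/s): [2.79, 2.79, 3.14, 3.14, 3.14, 3.14].

INTERFACE

Orientations are given as a unit quaternion [x, y, z, w].
In Python, from cell import ctrl gives the robot as it stands. The module is installed in compiled form; this text tells all that it offers.
- The arm moves only by the tool carry_out, never from a script. Its argument "rows" is text: rows parted by semicolons, each of 7 numbers parted by spaces: the finger opening in cm, from 0 to 8.54, then the shift along the tool's x, y, z in cm, then the turn, a rotation vector about the tool's x, y, z in degrees. In form: grip tx ty tz ax ay az; .... A call has 1 to 20 rows; each row is the pose to reach, as a shift and turn from the pose measured when the call began, along the tool's axes at that moment; what a row does not reach only later rows make up. A row lasts 1/8 s, in which the tool goes at most 62.5 mm and 10.7 degrees, less where a joint would pass 70% of its speed; a pose out of reach is approached as far as the arm can. A call with a gripper value outside its range is refused whole. The fingers move at their own pace and stop on an object; "force" is the grip in N (left out, the last holds). Time passes only in rows, so rows that repeat a pose let the fingers close. It gives the time, the measured TCP pose, the force and the opening at its end, in the units of the state.
- ctrl.get_obs(): the state, without advancing time (a new reading comes with each control period).
- ctrl.capture(name): name is "side" or "top" or "wrist"; returns (picture, depth): 384x512x3 uint8, red, green, blue; 384x512 float32, mm along the optical axis (not along the pixel's ray), 0 where there is no reading.
- ctrl.calibration(name): a dict with "fx", "fy", "cx", "cy" (pixels), "position" and "orientation" of the camera in the world; the wrist camera has in their place "tool_from_camera" (4x4, takes a point from camera to tool coordinates, whose origin is the TCP and whose axes are the flange's). Camera axes: x right, y down, z forward; pixel columns grow to the right and rows downward; lengths in mm; the calibration is good to about 2 mm. A picture is of the moment at which its call begins: read the wrist's pose just before it. calibration takes no time and is no camera call.
- ctrl.hand_in(): hands the job in, once; it reports no verdict.
The state is a dict: "t": time; "joint_positions": joint angles; "qvel": joint speeds; "joint_efforts": joint torques, N m; "position": TCP position; "tcp_rot": TCP orientation; "contact_force": force on the tool from outside, world axes, zero at the start; "ft_torque": the same for the moment, N m; "grip_width": finger opening in mm.
Only numpy, scipy, OpenCV 4.12 (cv2) and the standard library are available. Lean on these libraries where they do the work, as an engineer would, in place of code of your own. Each camera call takes 0.05 s, during which the arm holds its last target.

TASK

Set the small steel dish on the table under the low end of the ball feeder's gutter, then turn the drum slowly by its star handle, bringing its opening down on the gutter's side, so that three steel balls drop out one at a time and run into the dish. Stop at three, turn the drum back the way it came until its opening points straight up again with the other three balls still inside, and let go. Leave the screwdriver, the glue bottle and the roll of tape where they are.

Things in the scene. Friction and masses are not known exactly. Their poses are not given: they have to be found in the camera images.
- feeder: Ball feeder, fixed on the table: plywood base (18 mm thick), two posts, gutter, drum on a level shaft 210 mm up. Origin on the table. x runs along the shaft from handle (robot's side) to drum, z up. Along x: star handle -85 mm, rear post -11 to 7 (50 wide, top 220 mm high), drum 28 to 71, front post 89 to 107 (36 wide). Base: x -120 to 130, y -105 to 115 mm.
- gutter_end (a point): Middle of the floor edge at the low open end of the aluminium gutter, 56 mm above the table (underside 52). The gutter lies under the drum and falls at 12 degrees towards the feeder's -y; 44 mm wide, walls 18 mm high. Balls leave here and land 25 to 60 mm further out.
- dish_spot (a point): Point on the table 40 mm beyond the gutter's end, in line with it: the dish catches the balls with its middle here (good within 12 mm) and its long side along the gutter (feeder's y). Its axes are the feeder's.
- wheel_axis (a point): Centre of the star handle, on the shaft: four 10 mm arms at right angles, square to the shaft, each ending in a black ball knob, 26 mm diameter, its centre 64 mm from the shaft; hub 36 mm across, 24 mm long. A knob can be gripped along the shaft (it swivels, but creeps) or held loosely between fingers set across its path. 60 mm free from knobs to rear post.
- drum (a joint): Angle of drum and star handle together (rad): 0 = opening straight up; it grows as the opening goes over to the gutter's side (feeder's -y) and down, pi = at the bottom. The knobs stand at joint + 0, pi/2, pi and 3pi/2, counted likewise from straight up towards -y. Turns both ways, stays where it is left (friction 0.09 N m: 2 to 4 N at a knob).
- drum_center (a point): Centre of the drum, on the shaft: aluminium rim, inner radius 75 mm, 5 mm thick, plywood disc at the robot's end, clear disc at the other, 34 mm apart. Six balls lie in one row along the bottom. The first drops when the opening stands at about 1.8 to 2.2 rad, each next 0.1 to 0.3 rad further, as friction has it; turned faster than 0.2 rad/s there, two or more come at once.
- drum_mouth (a point): Middle of the drum's one opening, in the rim, 80 mm from the shaft; the opening is 42 mm long round the rim and as wide as the drum. z axis: outward from the shaft.
- dish: Loose open steel dish, 64 x 90 mm (x, y) and 32 mm high, walls 2.5 mm, 0.2 kg, empty. Origin: centre of its underside.
- dish_mid (a point): Middle of the dish, 16 mm above its underside.
- ball1_center (a point): Centre of steel ball 1 of six equal ones, 28 mm diameter, 90 g, slippery. They lie in single file and cannot pass each other: ball 1 is at the gutter-side end of the row, ball 6 at the other.
- ball2_center (a point): Centre of steel ball 2 of six equal ones, 28 mm diameter, 90 g, slippery. They lie in single file and cannot pass each other: ball 1 is at the gutter-side end of the row, ball 6 at the other.
- ball3_center (a point): Centre of steel ball 3 of six equal ones, 28 mm diameter, 90 g, slippery. They lie in single file and cannot pass each other: ball 1 is at the gutter-side end of the row, ball 6 at the other.
- ball4_center (a point): Centre of steel ball 4 of six equal ones, 28 mm diameter, 90 g, slippery. They lie in single file and cannot pass each other: ball 1 is at the gutter-side end of the row, ball 6 at the other.
- ball5_center (a point): Centre of steel ball 5 of six equal ones, 28 mm diameter, 90 g, slippery. They lie in single file and cannot pass each other: ball 1 is at the gutter-side end of the row, ball 6 at the other.
- ball6_center (a point): Centre of steel ball 6 of six equal ones, 28 mm diameter, 90 g, slippery. They lie in single file and cannot pass each other: ball 1 is at the gutter-side end of the row, ball 6 at the other.
- screwdriver: Bystander: loose screwdriver lying on the table, about 200 mm long.
- glue: Bystander: upright white glue bottle, 40 mm diameter, 110 mm high.
- tape: Bystander: roll of tape lying flat, 90 mm across, 24 mm high.
Mind the look-alikes: they are no part of the job. What is shaped like the dish but pink or purple is not meant.

How it is judged:
By the outcome, as a careful person would: the job done as asked, in the order asked, and still so for the second after the job is handed in, with the robot touching nothing.
It also fails if it takes over 72 s, if anything falls off the work surface, if the arm or the gripper's body presses on something with over 40 N, if the wrist force passes 120 N, or if a joint passes its speed limit or range.

## Working session

There is one attempt and no reset: what is moved stays moved. The work goes in short steps, Python scripts to look and compute and a tool call to move; the robot and the scene stay as the last step left them, time stands still between calls to the robot, and variables do not carry over. Pictures are saved under pics/ and viewed, and the job is handed in when it is done.

Besides the shell and the picture viewer there is one more tool, called after "Call:" as name(argument=value, ...), one argument or row to a line, values as JSON. carry_out: Moves the arm, as the interface text tells. Its arguments: {"type":"object","properties":{"rows":{"type":"string"},"force":{"type":"number"}},"required":["rows"]}

```bash
ls; mkdir -p pics; python3 - <<'E'
from cell import ctrl
import cv2,numpy as np
o=ctrl.get_obs(); print(o)
for n in ["side","top","wrist"]:
    p,d=ctrl.capture(n); cv2.imwrite(f"pics/{n}0.png",p[:,:,::-1]); np.save(f"pics/{n}0.npy",d); print(n,ctrl.calibration(n))
E
```

```text
pics
{'t': 0.0, 'joint_positions': array([ 1.08519751e+00,  4.87488447e-02,  9.75677001e-02,  1.62198181e+00,
       -2.74197380e-05,  1.44305228e+00]), 'qvel': array([-7.31793986e-04, -5.31833822e-04, -4.46491964e-04,  1.37508315e-03,
       -6.32914648e-05,  1.73585920e-04]), 'joint_efforts': array([ 3.05973927e-04, -3.38777447e+01,  3.20017648e+01,  2.03034159e-02,
       -1.05595977e-04, -7.41616986e-06]), 'position': array([183.59285087, 491.19645612, 230.1030321 ]), 'tcp_rot': array([ 1.77974042e-01,  9.84034471e-01, -1.13224561e-03, -3.44157541e-04]), 'contact_force': array([0.2706714 , 0.02867226, 0.59052934]), 'ft_torque': array([ 0.0179154 , -0.0022917 ,  0.03318898]), 'grip_width': 85.33223921403412}
side {'fx': 497.28885418118205, 'fy': 497.28885418118205, 'cx': 252.4248863274888, 'cy': 191.90009879868643, 'position': array([ 256.69942734, 1009.4905968 , 1195.88946848]), 'orientation': array([-0.10046243,  0.91054815, -0.39729917,  0.05443098])}
top {'fx': 387.91508225504475, 'fy': 387.91508225504475, 'cx': 258.70597249602656, 'cy': 193.1671879343607, 'position': array([ 381.02578771,  -48.53260666, 1381.67356051]), 'orientation': array([ 0.70975639, -0.70111415,  0.05041852, -0.04629024])}
wrist {'fx': 310.57216330396403, 'fy': 310.57216330396403, 'cx': 257.09652415798865, 'cy': 192.11634728878138, 'tool_from_camera': array([[ 1.29172963e-03, -9.64702558e-01, -2.63338766e-01,
         6.72833774e+01],
       [ 9.99999020e-01,  1.38813903e-03, -1.80045314e-04,
        -2.72511031e-01],
       [ 5.39240993e-04, -2.63338276e-01,  9.64703406e-01,
        -1.42975727e+02],
       [ 0.00000000e+00,  0.00000000e+00,  0.00000000e+00,
         1.00000000e+00]])}
```

View pics/side0.png

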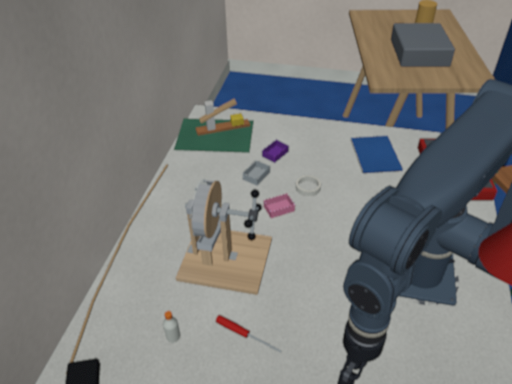

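View pics/top0.png

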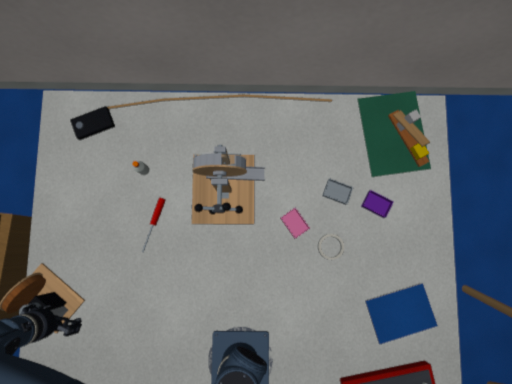

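View pics/wrist0.png

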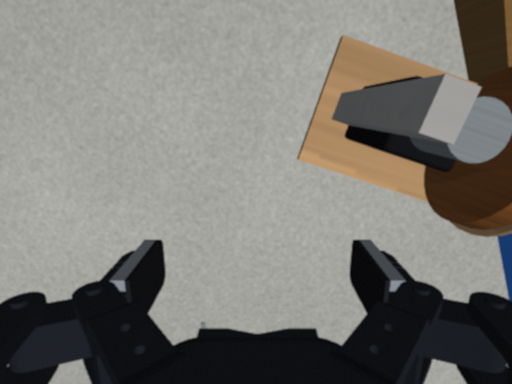

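The top view shows the feeder base at columns 192–255, rows 153–224, with its gutter running right to (265,174). The grey dish is at (338,191), and the pink (295,222) and purple (377,203) look-alikes are not wanted. I'll take an enlarged crop next.

```bash
cat > h.py <<'E'
import numpy as np,cv2
from scipy.spatial.transform import Rotation as R
from cell import ctrl
def w(name,u,v,d,obs=None):
    c=ctrl.calibration(name); p=np.array([(u-c['cx'])/c['fx']*d,(v-c['cy'])/c['fy']*d,d])
    if name=='wrist':
        T=c['tool_from_camera']; p=T[:3,:3]@p+T[:3,3]; return R.from_quat(obs['tcp_rot']).apply(p)+obs['position']
    return R.from_quat(c['orientation']).apply(p)+c['position']
def onz(name,u,v,z,obs=None):
    a=w(name,u,v,100.,obs);b=w(name,u,v,1100.,obs); return a+(b-a)*(z-a[2])/(b[2]-a[2])
def cloud(name,d,obs=None):
    c=ctrl.calibration(name); v,u=np.indices(d.shape)
    p=np.stack([(u-c['cx'])/c['fx']*d,(v-c['cy'])/c['fy']*d,d],-1)
    if name=='wrist':
        T=c['tool_from_camera']; p=p@T[:3,:3].T+T[:3,3]; return p@R.from_quat(obs['tcp_rot']).as_matrix().T+obs['position']
    return p@R.from_quat(c['orientation']).as_matrix().T+c['position']
def proj(name,P,obs=None):
    c=ctrl.calibration(name)
    P=np.asarray(P,float)
    if name=='wrist':
        T=c['tool_from_camera']; q=R.from_quat(obs['tcp_rot']).inv().apply(P-obs['position']); q=(q-T[:3,3])@T[:3,:3]
    else: q=R.from_quat(c['orientation']).inv().apply(P-c['position'])
    return np.stack([q[...,0]/q[...,2]*c['fx']+c['cx'],q[...,1]/q[...,2]*c['fy']+c['cy']],-1)
E
python3 - <<'E'
from h import *
im=cv2.imread('pics/top0.png')
cv2.imwrite('pics/c1.png',cv2.resize(im[135:245,185:355],None,fx=4.5,fy=4.5,interpolation=cv2.INTER_CUBIC))
im=cv2.imread('pics/side0.png')
cv2.imwrite('pics/c2.png',cv2.resize(im[150:300,170:310],None,fx=4,fy=4,interpolation=cv2.INTER_CUBIC))
d=np.load('pics/top0.npy'); P=cloud('top',d)
m=(P[...,2]>10)&(P[...,2]<26)
for n,(u0,u1,v0,v1) in {'dish':(315,358,172,208),'base':(185,262,148,230)}.items():
    s=np.zeros_like(m);s[v0:v1,u0:u1]=1
    q=P[s&(P[...,2]>(8))]
    print(n,len(q),q[:,:2].min(0),q[:,:2].max(0),np.percentile(q[:,2],[5,50,95]))
    if n=='dish': print(cv2.minAreaRect(q[:,:2].astype(np.float32)))
    else:
        q=q[(q[:,2]>12)&(q[:,2]<24)]; print(cv2.minAreaRect(q[:,:2].astype(np.float32)))
print(P[300,300],P[190,338])
E
```

```text
dish 188 [ 381.02578771 -407.43404309] [623.17469942 -48.53260666] [ 8.64635772 22.80924067 36.31708577]
((481.3644714355469, -231.43045043945312), (107.34683990478516, 403.1805114746094), 43.65851593017578)
base 4598 [381.02578771 -62.55489321] [724.94248891 208.40218383] [ 15.00881119  25.23903829 288.33250508]
((582.0278930664062, 74.01858520507812), (248.07908630371094, 218.072998046875), 0.7800261378288269)
[ 199.44529333 -202.99329296    0.39230507] [ 586.40636794 -340.96898244    0.8659541 ]
```

View pics/c1.png

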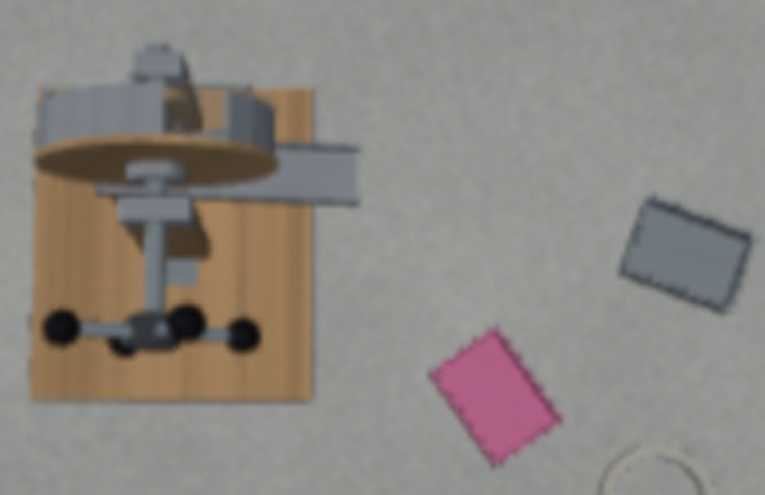

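View pics/c2.png

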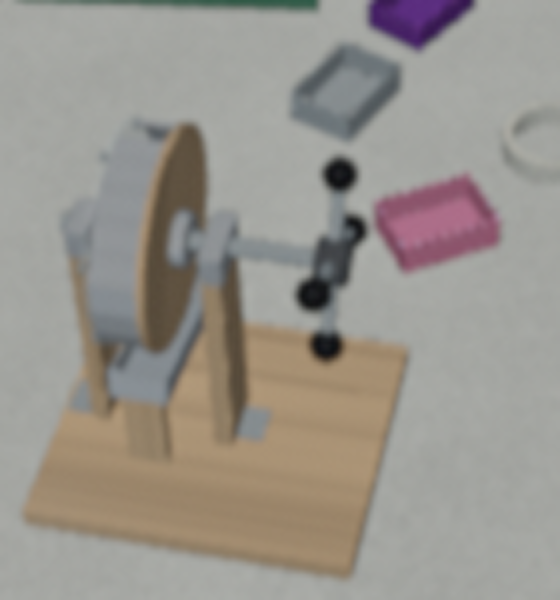

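```bash
python3 - <<'E'
from h import *
d=np.load('pics/top0.npy'); P=cloud('top',d)
P[d==0]=np.nan
s=P[172:208,315:358].reshape(-1,3); q=s[(s[:,2]>8)&(s[:,2]<45)]
print('dish',len(q),cv2.minAreaRect(q[:,:2].astype(np.float32)),q[:,2].max())
s=P[145:230,185:270].reshape(-1,3)
q=s[(s[:,2]>13)&(s[:,2]<23)]; r=cv2.minAreaRect(q[:,:2].astype(np.float32)); print('base',r,cv2.boxPoints(r))
ds=np.load('pics/side0.npy'); S=cloud('side',ds); S[ds==0]=np.nan
s=S[165:300,170:280].reshape(-1,3); q=s[(s[:,2]>13)&(s[:,2]<23)]; r=cv2.minAreaRect(q[:,:2].astype(np.float32)); print('base side',r,cv2.boxPoints(r))
s=S[155:190,235:275].reshape(-1,3); q=s[(s[:,2]>8)&(s[:,2]<45)]; print('dish side',len(q),cv2.minAreaRect(q[:,:2].astype(np.float32)))
# gutter end from top: points z 45..90 
s=P[150:195,240:275].reshape(-1,3); q=s[(s[:,2]>40)&(s[:,2]<120)]
print('gutter',q[:,:2].min(0),q[:,:2].max(0)); e=q[q[:,1]<q[:,1].min()+8]; print(e)
# knobs
s=P[195:220,190:250].reshape(-1,3); q=s[(s[:,2]>100)]
print(np.c_[q][::6].round())
E
```

```text
dish 184 ((571.461669921875, -334.66522216796875), (143.88287353515625, 99.2030029296875), 86.43727111816406) 41.800197394659335
base ((582.0206909179688, 74.03170776367188), (248.0746612548828, 218.07205200195312), 0.7861084938049316) [[456.49905  181.3557  ]
 [459.491    -36.69582 ]
 [707.54236  -33.292282]
 [704.5504   184.75923 ]]
base side ((584.026611328125, -99.05661010742188), (566.8148803710938, 251.36148071289062), 89.99708557128906) [[ 458.33148 -382.45764]
 [ 709.69293 -382.47046]
 [ 709.72174  184.34442]
 [ 458.3603   184.35724]]
dish side 347 ((581.4705200195312, -352.7241516113281), (115.4157943725586, 183.84201049804688), 4.11520528793335)
gutter [606.41883398 -72.82327246] [652.82229319   9.60908456]
[[651.68579356 -65.33925876  75.77874904]
 [652.82229319 -68.85122517  70.51423379]
 [651.68251191 -72.19195852  76.2305386 ]
 [650.25633191 -65.50656397  65.68868218]
 [651.53392732 -69.05569545  59.66710643]
 [649.81698548 -72.37095877  68.27977168]
 [649.47940523 -65.71948668  52.11201936]
 [649.11123492 -69.17765585  54.16219774]
 [645.282636   -65.71533932  55.34835
[... 1364 characters left out ...]
497.  73. 226.]
 [492.  50. 279.]
 [492.  33. 281.]
 [501.   9. 194.]
 [491. 128. 252.]
 [492. 113. 239.]
 [493.  96. 230.]
 [494.  79. 223.]
 [493.  60. 238.]
 [489.  39. 278.]
 [497.  27. 198.]
 [498.   9. 194.]
 [488. 132. 247.]
 [488. 115. 246.]
 [490.  99. 229.]
 [491.  82. 227.]
 [491.  63. 229.]
 [486.  42. 277.]
 [494.  30. 200.]
 [494.  11. 198.]
 [485. 132. 244.]
 [486. 115. 245.]
 [488.  79. 224.]
 [488.  60. 231.]
 [484.  39. 276.]
 [491.  24. 195.]
 [491.   5. 198.]
 [483. 124. 243.]
 [490.  92. 164.]
 [485.  67. 226.]
 [486.  50. 216.]
 [488.   8. 197.]
 [488. 102. 158.]
 [482.  76. 225.]
 [482.  58. 223.]
 [486.  12. 192.]
 [484.  98. 161.]
 [482.  11. 195.]
 [482.  89. 155.]]
```

```bash
python3 - <<'E'
from h import *
c=np.array([(650,197),(752,235),(728,312),(620,272)])/4.5+[185,135]
q=np.array([onz('top',u,v,32) for u,v in c]); print(q.round(1)); print('mid',q.mean(0)); 
for i in range(4):
    e=q[(i+1)%4]-q[i]; print(np.hypot(*e[:2]),np.degrees(np.arctan2(e[1],e[0])))
c=np.array([(350,43),(401,70),(346,125),(291,98)])/4+[170,150]
q=np.array([onz('side',u,v,32) for u,v in c]); print(q.round(1)); print('mid',q.mean(0))
for i in range(4):
    e=q[(i+1)%4]-q[i]; print(np.hypot(*e[:2]),np.degrees(np.arctan2(e[1],e[0])))
# gutter end corners in top crop, wall top z ~74
for u,v in [(357,148),(357,204)]: print(onz('top',u/4.5+185,v/4.5+135,70))
E
```

```text
[[ 621.5 -304.7   32. ]
 [ 592.3 -384.3   32. ]
 [ 531.4 -364.4   32. ]
 [ 561.8 -280.5   32. ]]
mid [ 576.73911251 -333.48834571   32.        ]
84.78370258228705 -110.1277265583166
64.10479703249038 161.82526111029384
89.16376412862908 70.09810782925058
64.45637841964485 -22.07900018410341
[[ 583.8 -382.4   32. ]
 [ 529.8 -353.9   32. ]
 [ 562.2 -270.    32. ]
 [ 618.5 -295.6   32. ]]
mid [ 573.57371484 -325.48208946   32.        ]
61.000011204463455 152.17946770615671
89.92598100167557 68.91294565731087
61.86065455056153 -24.37076998740121
93.54234018833448 -111.80973677804673
[649.86984669 -73.48408712  70.        ]
[606.4035255  -73.91073504  70.        ]
```

```bash
cat >> h.py <<'E'
def down(yawdeg):  # tool z down, tool x at yaw
    a=np.radians(yawdeg); x=np.array([np.cos(a),np.sin(a),0]); z=np.array([0,0,-1.]); return R.from_matrix(np.stack([x,np.cross(z,x),z],1))
def rel(pos,rot,o=None):
    o=o or ctrl.get_obs(); r0=R.from_quat(o['tcp_rot']); t=r0.inv().apply(np.array(pos)-o['position'])/10; a=np.degrees((r0.inv()*rot).as_rotvec()); return np.r_[t,a]
def show(lst,grip):
    print('; '.join(f"{grip:g} "+' '.join(f"{x+0:.3g}" if abs(x)>=.005 else '0' for x in np.round(rel(p,r),2)) for p,r in lst))
E
python3 - <<'E'
from h import *
show([((290,300,230),down(130)),((330,50,220),down(110)),((400,-180,210),down(80)),((535,-331,190),down(70))],8.5)
E
```

```text
8.5 -16.7 -14.2 0.06 -0.11 0.01 29.5; 8.5 -29.2 -36.2 1.1 -0.1 0.03 49.5; 8.5 -43.8 -55.3 2.13 -0.1 0.06 79.5; 8.5 -61.7 -64.7 4.14 -0.09 0.07 89.5
```

Call:
carry_out(
  rows="8.5 -16.7 -14.2 0 0 0 29.5; 8.5 -16.7 -14.2 0 0 0 29.5; 8.5 -16.7 -14.2 0 0 0 29.5; 8.5 -29.2 -36.2 1 0 0 49.5; 8.5 -29.2 -36.2 1 0 0 49.5; 8.5 -29.2 -36.2 1 0 0 49.5; 8.5 -29.2 -36.2 1 0 0 49.5; 8.5 -43.8 -55.3 2 0 0 79.5; 8.5 -43.8 -55.3 2 0 0 79.5; 8.5 -43.8 -55.3 2 0 0 79.5; 8.5 -43.8 -55.3 2 0 0 79.5; 8.5 -65.4 -63.3 4 0 0 89.5; 8.5 -65.4 -63.3 4 0 0 89.5; 8.5 -65.4 -63.3 4 0 0 89.5; 8.5 -65.4 -63.3 4 0 0 89.5; 8.5 -65.4 -63.3 4 0 0 89.5; 8.5 -65.4 -63.3 4 0 0 89.5",
)

```text
t: 2.28
position: [574.0, -330.3, 189.9]
tcp_rot: [0.819, 0.574, -0.001, -0.001]
contact_force: [-0.8, 0.4, 0.8]
grip_width: 85.1
```

```bash
cat >> h.py <<'E'
def look(name,tag,fx=1,crop=None):
    o=ctrl.get_obs(); p,d=ctrl.capture(name); np.save(f'pics/{tag}.npy',d); np.save(f'pics/{tag}_pose.npy',np.r_[o['position'],o['tcp_rot'],o['joint_positions']])
    im=p[:,:,::-1]
    cv2.imwrite(f'pics/{tag}_full.png',im)
    if crop: im=im[crop[1]:crop[3],crop[0]:crop[2]]
    cv2.imwrite(f'pics/{tag}.png',cv2.resize(im,None,fx=fx,fy=fx,interpolation=cv2.INTER_CUBIC)); return o,p,d
E
python3 - <<'E'
from h import *
o,p,d=look('wrist','w1'); print(o['t'],o['position'],o['tcp_rot'],o['joint_positions'],o['qvel'].round(3))
E
```

```text
2.275 [ 573.9641439  -330.34057327  189.90846848] [ 0.81920344  0.57350044 -0.00128797 -0.0011494 ] [-0.62263623  0.41728485  0.45150122  1.60803459 -0.00166976  1.29741193] [ 0.012 -0.083 -0.017  0.004 -0.    -0.   ]
```

View pics/w1.png

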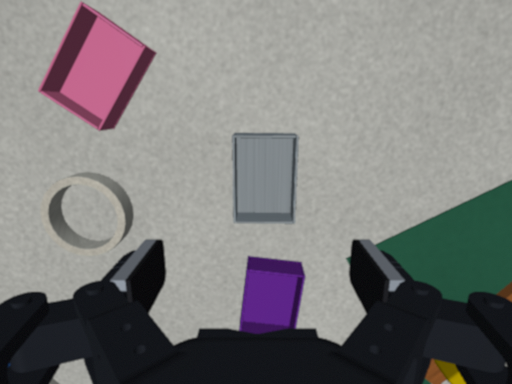

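The wrist view shows the grey dish at columns 233–297, rows 133–222, straight in the picture. The purple look-alike sits just behind it at (272,290).

```bash
python3 - <<'E'
from h import *
z=np.load('pics/w1_pose.npy'); o={'position':z[:3],'tcp_rot':z[3:7]}
d=np.load('pics/w1.npy'); P=cloud('wrist',d,o)
s=P[120:235,220:310].reshape(-1,3); q=s[(s[:,2]>8)&(s[:,2]<50)]
r=cv2.minAreaRect(q[:,:2].astype(np.float32)); print(r,cv2.boxPoints(r),np.percentile(q[:,2],[50,95]))
q=np.array([onz('wrist',u,v,32,o) for u,v in [(233,133),(298,133),(295,223),(235,223)]]);print(q.round(1),q.mean(0))
s=P[230:345,235:310].reshape(-1,3); q=s[(s[:,2]>8)&(s[:,2]<50)]
r=cv2.minAreaRect(q[:,:2].astype(np.float32)); print('purple',r,cv2.boxPoints(r))
E
```

```text
((578.5377807617188, -336.9657287597656), (90.07371520996094, 64.04863739013672), 69.57159423828125) [[ 532.808   -367.9925 ]
 [ 592.8285  -390.34784]
 [ 624.2676  -305.93896]
 [ 564.2471  -283.58362]] [29.31376279 33.35146952]
[[ 565.7 -282.2   32. ]
 [ 624.1 -303.4   32. ]
 [ 592.9 -389.4   32. ]
 [ 534.7 -368.4   32. ]] [ 579.36429309 -335.85792376   32.        ]
purple ((536.29248046875, -475.92169189453125), (90.41900634765625, 63.843902587890625), 63.16883087158203) [[ 487.4013  -501.85556]
 [ 544.3718  -530.67236]
 [ 585.18365 -449.98782]
 [ 528.21313 -421.17102]]
```

```bash
python3 - <<'E'
from h import *
show([((575,-346.4,60),down(69.6)),((575,-346.4,6),down(69.6))],8.5)
E
```

```text
8.5 -1.48 0.66 13.2 -0.04 0.09 0.41; 8.5 -1.47 0.66 18.6 -0.04 0.09 0.41
```

Call:
carry_out(
  rows="8.5 -1.48 0.66 13 0 0 0.4; 8.5 -1.48 0.66 13 0 0 0.4; 8.5 -1.48 0.66 13 0 0 0.4; 8.5 -1.47 0.66 18.5 0 0 0.4; 8.5 -1.47 0.66 18.5 0 0 0.4; 8.5 -1.47 0.66 18.5 0 0 0.4; 5.8 -1.47 0.66 18.5 0 0 0.4; 5.8 -1.47 0.66 18.5 0 0 0.4; 5.8 -1.47 0.66 18.5 0 0 0.4; 5.8 -1.47 0.66 18.5 0 0 0.4",
  force=40,
)

```text
t: 3.58
position: [577.0, -347.8, 11.4]
tcp_rot: [0.821, 0.571, 0.0, 0.003]
contact_force: [-1.7, 0.2, 6.4]
grip_width: 62.9
```

```bash
python3 - <<'E'
from h import *
print(ctrl.get_obs()['position'])
p0=ctrl.get_obs()['position']
show([((575,-346.4,85),down(70)),((610,-220,80),down(90)),((629,-123,85),down(90.5)),((629,-123,15),down(90.5)),((629,-123,p0[2]+1),down(90.5))],5.5)
E
```

```text
[ 576.9599894  -347.80900576   11.39927396]
5.5 0.04 -0.2 -7.36 0.29 0.19 -0.37; 5.5 13.1 -1.32 -6.91 0.25 0.24 -20.4; 5.5 22.9 -2.91 -7.45 0.25 0.24 -20.9; 5.5 22.9 -2.95 -0.45 0.25 0.24 -20.9; 5.5 22.9 -2.95 -0.19 0.25 0.24 -20.9
```

Call:
carry_out(
  rows="5.5 0 -0.2 -7.4 0 0 0; 5.5 0 -0.2 -7.4 0 0 0; 5.5 0 -0.2 -7.4 0 0 0; 5.5 13.1 -1.3 -7 0.3 0.2 -20; 5.5 13.1 -1.3 -7 0.3 0.2 -20; 5.5 13.1 -1.3 -7 0.3 0.2 -20; 5.5 13.1 -1.3 -7 0.3 0.2 -20; 5.5 22.9 -2.9 -7.4 0.3 0.2 -21; 5.5 22.9 -2.9 -7.4 0.3 0.2 -21; 5.5 22.9 -2.9 -7.4 0.3 0.2 -21; 5.5 22.9 -2.9 -7.4 0.3 0.2 -21",
)

```text
t: 4.95
position: [628.7, -130.2, 85.3]
tcp_rot: [0.705, 0.709, -0.005, 0.004]
contact_force: [-1.6, -10.4, 1.3]
grip_width: 63.0
```

```bash
python3 - <<'E'
from h import *
o,p,d=look('top','t1',4.5,(185,135,355,245)); print(o['position'],o['qvel'].round(3),o['grip_width'],o['joint_positions'].round(3))
show([((629.5,-123.6,18),down(90.8)),((629.5,-123.6,11),down(90.8))],5.5)
E
```

```text
[ 628.74248495 -130.23748091   85.34667975] [-0.01   0.002 -0.    -0.001  0.012  0.   ] 63.029168156983786 [-0.302  0.366  0.177  1.38  -0.013  1.263]
5.5 0.75 0.09 6.72 -0.1 0.71 -0.5; 5.5 0.76 0.09 7.42 -0.1 0.71 -0.5
```

View pics/t1.png

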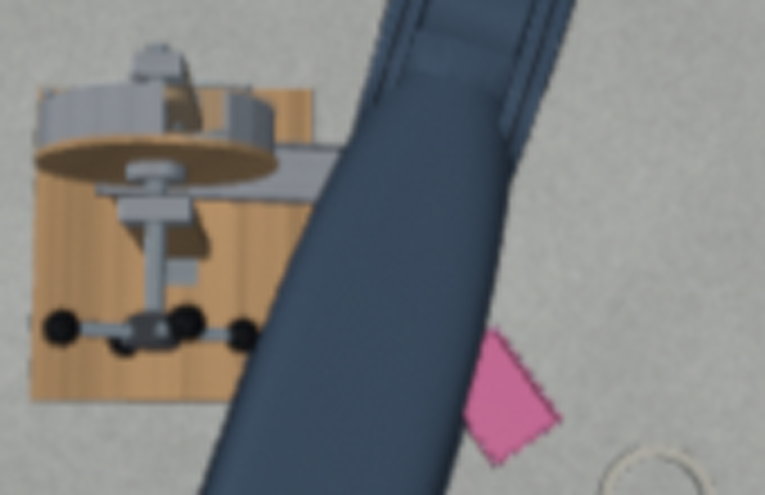

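The 10 N along y means the dish rim is touching the gutter end, because I approached too high. I'll back off, lower the dish and slide it in underneath.

Call:
carry_out(
  rows="5.5 -1.5 0.1 0 0 0.5 -0.5; 5.5 -1.5 0.1 0 0 0.5 -0.5; 5.5 -1.5 0.1 5.5 0 0.5 -0.5; 5.5 -1.5 0.1 6.9 0 0.7 -0.5; 5.5 -1.5 0.1 6.9 0 0.7 -0.5",
)

```text
t: 5.62
position: [628.4, -145.8, 15.1]
tcp_rot: [0.702, 0.712, -0.001, -0.002]
contact_force: [-0.3, 0.5, -2.0]
grip_width: 62.9
```

```bash
python3 - <<'E'
from h import *
o,p,d=look('wrist','w2'); print(o['t'],o['position'],o['contact_force'],o['grip_width'])
P=cloud('wrist',d,o)
show([((629.5,-123.6,15),down(90.8)),((629.5,-123.6,11),down(90.8))],5.5)
E
```

```text
5.625 [ 628.35079188 -145.79570483   15.08600025] [-0.31724696  0.48876368 -2.0382964 ] 62.8940617320658
5.5 2.24 0.02 0.15 -0.13 -0.04 -0.01; 5.5 2.24 0.02 0.55 -0.13 -0.04 -0.01
```

View pics/w2.png

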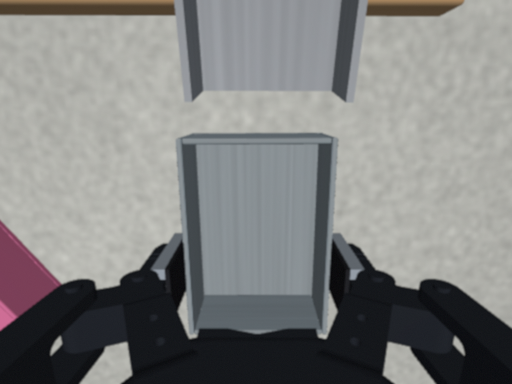

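The dish is gripped, with its rim's front edge at row 134, columns 178–337. The gutter's floor edge is at row 91, columns 202–335.

```bash
python3 - <<'E'
from h import *
z=np.load('pics/w2_pose.npy'); o={'position':z[:3],'tcp_rot':z[3:7]}
for u,v in [(202,91),(335,91)]: print('gut',onz('wrist',u,v,56,o))
for u,v in [(190,101),(351,101)]: print('walltop',onz('wrist',u,v,73.6,o))
for zz in (32,36):
  for u,v in [(178,137),(337,137)]: print('rim',zz,onz('wrist',u,v,zz,o))
P=cloud('wrist',np.load('pics/w2.npy'),o)
print(P[130:150:2,257].round(1)); print(P[80:100:3,257].round(1))
E
```

```text
gut [609.42101163 -74.74600907  56.        ]
gut [651.06169357 -74.13907407  56.        ]
walltop [609.26658875 -78.1189587   73.6       ]
walltop [651.32576364 -77.50043212  73.6       ]
rim 32 [595.02723473 -91.36592513  32.        ]
rim 32 [658.87581042 -90.39579795  32.        ]
rim 36 [596.04776808 -90.99273974  36.        ]
rim 36 [657.8721868  -90.05336798  36.        ]
[[ 6.266e+02 -9.020e+01  7.000e-01]
 [ 6.266e+02 -9.130e+01  2.000e-01]
 [ 6.267e+02 -9.130e+01  1.170e+01]
 [ 6.268e+02 -9.120e+01  2.430e+01]
 [ 6.268e+02 -9.100e+01  3.530e+01]
 [ 6.268e+02 -9.170e+01  3.570e+01]
 [ 6.268e+02 -9.250e+01  3.520e+01]
 [ 6.268e+02 -9.340e+01  3.490e+01]
 [ 6.268e+02 -9.750e+01  6.800e+00]
 [ 6.268e+02 -9.850e+01  6.000e+00]]
[[ 6.266e+02 -7.130e+01  5.660e+01]
 [ 6.266e+02 -7.220e+01  5.730e+01]
 [ 6.266e+02 -7.310e+01  5.670e+01]
 [ 6.266e+02 -7.390e+01  5.590e+01]
 [ 6.264e+02 -7.220e+01  5.000e-01]
 [ 6.264e+02 -7.350e+01 -5.000e-01]
 [ 6.264e+02 -7.490e+01 -0.000e+00]]
```

Call:
carry_out(
  rows="5.5 1 0.2 0.1 0 0 0; 5.5 2.15 0.35 0.1 0 0 0; 5.5 2.15 0.35 0.25 0 0 0; 5.5 2.15 0.35 0.36 0 0 0; 5.5 2.15 0.35 0.36 0 0 0; 8.4 2.15 0.35 0.36 0 0 0; 8.4 2.15 0.35 0.36 0 0 0; 8.4 2.15 0.35 0.36 0 0 0; 8.4 2.15 0.35 -2 0 0 0; 8.4 0 0.35 -6 0 0 0; 8.4 0 0.35 -10 0 0 0; 8.4 0 0.35 -10 0 0 0",
)

```text
t: 7.18
position: [636.6, -147.5, 122.3]
tcp_rot: [0.702, 0.712, 0.002, 0.004]
contact_force: [0.4, 0.9, -0.1]
grip_width: 84.1
```

```bash
python3 - <<'E'
from h import *
o,p,d=look('wrist','w3'); print(o['t'],o['position'],o['contact_force'],o['grip_width'],o['joint_positions'].round(4))
P=cloud('wrist',d,o); s=P[60:384,150:360].reshape(-1,3); q=s[(s[:,2]>10)&(s[:,2]<40)]; print(cv2.minAreaRect(q[:,:2].astype(np.float32)))
E
```

```text
7.175 [ 636.55910278 -147.46737393  122.30945707] [ 0.40598132  0.8961304  -0.08571176] 84.09958606995335 [-0.3302  0.3779  0.2663  1.4512 -0.      1.2274]
((631.9464721679688, -115.34379577636719), (64.0062026977539, 89.39559936523438), 0.9560102224349976)
```

View pics/w3.png

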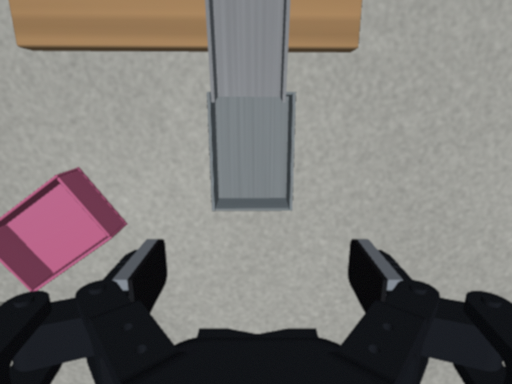

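```bash
cat > kin.py <<'E'
from h import *
import glob
from scipy.optimize import least_squares
S=[np.r_[183.59285,491.196456,230.103,.177974,.984034,-.001132,-.000344,1.0851975,.04874884,.0975677,1.62198,-2.7e-5,1.44305]]
for f in sorted(glob.glob('pics/*_pose.npy')): S.append(np.load(f))
S=np.array(S)
# chain: Rz(j1) * T(a,b,h) Ry(j2) T(p1) Ry(-j3) T(p2) Ry(j4) T(p3) Rz(j5) T(t) Rx'(j6)
def fk(q,k):
    a,b,h,p1x,p1z,p2x,p2z,p3x,p3z,tx=k
    r=lambda ax,t:R.from_euler(ax,t)
    T=r('z',q[0]); p=T.apply([a,b,h]); T=T*r('y',q[1]); p=p+T.apply([p1x,0,p1z]); T=T*r('y',-q[2]); p=p+T.apply([p2x,0,p2z])
    T=T*r('y',q[3]); p=p+T.apply([p3x,0,p3z]); T=T*r('z',s5*q[4]); p=p+T.apply([tx,0,0])
    # tool frame at j6=0: z=+x, x=+z(up), y = z x x = x × z... 
    B=R.from_matrix(np.stack([[0,0,1],[0,-1,0],[1,0,0]],1).astype(float))
    T=T*B*r('z',q[5]); return p,T
s5=1
def fit():
    def f(k):
        e=[]
        for s in S: e.append(fk(s[7:],k)[0]-s[:3])
        return np.r_[np.ravel(e),0.003*(np.array(k)-k0)]
    k0=np.array([0,66,150,0,350,300,0,0,0,230.])
    return least_squares(f,k0)
E
python3 - <<'E'
from kin import *
r=fit(); print(len(S),r.x.round(1),r.fun[:3*len(S)].round(1))
for s in S: print(np.degrees((R.from_quat(s[3:7]).inv()*fk(s[7:],r.x)[1]).magnitude()), s[7:].round(2))
E
```

```text
5 [-1.000e-01  6.690e+01  2.112e+02 -0.000e+00  3.884e+02  5.039e+02
  2.250e+01  9.990e+01  0.000e+00  3.163e+02] [ 0.   0.   0.  -0.   0.   0.   0.  -0.  -0.   0.1 -0.  -0.  -0.1  0.
 -0. ]
179.99986536018338 [ 1.09  0.05  0.1   1.62 -0.    1.44]
180.0 [-0.3   0.37  0.18  1.38 -0.01  1.26]
179.99999999999997 [-0.62  0.42  0.45  1.61 -0.    1.3 ]
180.0 [-0.33  0.42  0.1   1.26 -0.    1.23]
180.0 [-0.33  0.38  0.27  1.45 -0.    1.23]
```

```bash
cat >> h.py <<'E'
def hor(p,a,yaw=0.):
    p=np.radians(p); z=np.array([np.cos(p),0,-np.sin(p)]); x=np.array([-np.sin(p),0,-np.cos(p)])
    return R.from_euler('z',yaw,degrees=True)*R.from_matrix(np.stack([x,np.cross(z,x),z],1))*R.from_euler('z',a)
E
sed -i 's/\[\[0,0,1\],\[0,-1,0\],\[1,0,0\]\]/[[0,0,-1],[0,1,0],[1,0,0]]/' kin.py
python3 - <<'E'
from kin import *
r=fit()
for s in S: print(np.degrees((R.from_quat(s[3:7]).inv()*fk(s[7:],r.x)[1]).magnitude()).round(2),end=' ')
from scipy.spatial.transform import Slerp
o=ctrl.get_obs(); r0=R.from_quat(o['tcp_rot']); rt=hor(45,-.5)
print((r0.inv()*rt).magnitude()*57.3)
sl=Slerp([0,1],R.concatenate([r0,rt]))
show([((590,-160,230),sl(.2)),((520,-160,300),sl(.45)),((450,-130,320),sl(.7)),((400,-100,330),sl(1))],6)
E
```

```text
0.0 0.0 0.0 0.0 0.0 123.00556651818574
6 -1.27 -4.5 -11.1 -5.39 -9.21 -22.2; 6 -1.18 -11.5 -18.1 -12.1 -20.7 -49.9; 6 1.91 -18.4 -20.1 -18.9 -32.2 -77.6; 6 4.97 -23.4 -21.1 -27 -46 -111
```

Call:
carry_out(
  rows="6 -1.3 -4.5 -11.1 -5.4 -9.2 -22; 6 -1.3 -4.5 -11.1 -5.4 -9.2 -22; 6 -1.3 -4.5 -11.1 -5.4 -9.2 -22; 6 -1.2 -11.5 -18.1 -12 -20.7 -50; 6 -1.2 -11.5 -18.1 -12 -20.7 -50; 6 -1.2 -11.5 -18.1 -12 -20.7 -50; 6 1.9 -18.4 -20.1 -19 -32 -78; 6 1.9 -18.4 -20.1 -19 -32 -78; 6 1.9 -18.4 -20.1 -19 -32 -78; 6 5 -23.4 -21 -27 -46 -111; 6 5 -23.4 -21 -27 -46 -111; 6 5 -23.4 -21 -27 -46 -111; 6 5 -23.4 -21 -27 -46 -111; 6 5 -23.4 -21 -27 -46 -111",
)

```text
t: 8.98
position: [401.1, -102.6, 327.6]
tcp_rot: [-0.229, 0.896, -0.092, 0.369]
contact_force: [0.3, -0.2, -0.1]
grip_width: 59.6
```

```bash
cat > ik.py <<'E'
from kin import *
K=fit().x
lo=np.array([-2.91,-.99,-1.21,-2.12,-1.49,-3.14]);hi=np.array([2.91,1.94,1.42,2.29,1.47,3.14])
def ik(pos,rot,q0):
    def f(q):
        p,T=fk(q,K); return np.r_[(p-pos)/100,(T.inv()*rot).as_rotvec()]
    r=least_squares(f,np.clip(q0,lo+.01,hi-.01),bounds=(lo,hi)); p,T=fk(r.x,K); return r.x,np.linalg.norm(p-pos),np.degrees((T.inv()*rot).magnitude())
E
python3 - <<'E'
from h import *
o,p,d=look('wrist','w4'); print(o['t'],o['position'],o['joint_positions'].round(3))
from ik import *
print(K.round(1)); 
for s in S: print(np.linalg.norm(fk(s[7:],K)[0]-s[:3]).round(2),np.degrees((R.from_quat(s[3:7]).inv()*fk(s[7:],K)[1]).magnitude()).round(2),end=' | ')
A=np.array([492,69,210])
for p in (0,15,30,45):
    q=o['joint_positions']
    for a in (-1.6,-1.1,-.5,0,.5,1.,1.3):
        pos=A+64*np.array([0,-np.sin(a),np.cos(a)]); rot=hor(p,a); pos=pos+rot.apply([0,0,19])
        q,e,er=ik(pos,rot,q); print(p,a,q.round(2),round(e,1),round(er,1))
E
```

```text
8.975 [ 401.13410014 -102.55359841  327.55457444] [-0.853 -0.989 -0.605  1.382  0.561 -1.183]
[  0.   66.9 224.7   0.  388.3 503.9  22.6 114.2  -0.  315.3]
0.01 0.0 | 0.0 0.0 | 0.01 0.0 | 0.0 0.0 | 0.0 0.0 | 0.0 0.0 | 0 -1.6 [ 0.54 -0.86 -1.21 -0.02 -0.75 -1.4 ] 8.6 19.2
0 -1.1 [ 0.5  -0.99 -1.21  0.08 -0.68 -0.93] 8.1 17.6
0 -0.5 [ 0.48 -0.99 -1.21  0.02 -0.75 -0.36] 10.1 18.6
0 0 [ 0.44 -0.99 -1.21  0.   -0.78  0.13] 12.4 21.6
0 0.5 [ 0.39 -0.99 -1.21  0.02 -0.78  0.64] 14.4 25.0
0 1.0 [ 0.33 -0.99 -1.21  0.08 -0.74  1.16] 15.5 27.8
0 1.3 [ 0.29 -0.99 -1.21  0.13 -0.7   1.47] 15.7 29.0
15 -1.6 [ 0.45 -0.99 -1.21  0.18 -0.57 -1.42] 5.8 9.2
15 -1.1 [ 0.47 -0.99 -1.17  0.19 -0.63 -0.93] 7.2 10.7
15 -0.5 [ 0.42 -0.99 -1.06  0.38 -0.6  -0.3 ] 8.6 14.4
15 0 [ 0.32 -0.99 -0.99  0.51 -0.53  0.18] 10.1 17.7
15 0.5 [ 0.2  -0.99 -0.96  0.59 -0.42  0.64] 11.6 20.6
15 1.0 [ 0.07 -0.99 -0.96  0.64 -0.27  1.08] 13.0 22.4
15 1.3 [-0.57 -0.99 -1.01  0.71  0.75  0.88] 11.1 22.3
30 -1.6 [ 0.3  -0.99 -1.05  0.52 -0.29 -1.44] 1.8 2.9
30 -1.1 [ 0.28 -0.99 -0.98  0.6  -0.27 -0.95] 2.1 3.5
30 -0.5 [ 0.19 -0.99 -0.91  0.7  -0.2  -0.39] 3.0 5.3
30 0 [ 0.07 -0.99 -0.87  0.76 -0.1   0.04] 3.9 7.1
30 0.5 [-0.08 -0.99 -0.86  0.8   0.03  0.46] 4.7 8.5
30 1.0 [-0.2  -0.99 -0.89  0.8   0.15  0.87] 5.2 9.5
30 1.3 [-0.24 -0.99 -0.92  0.78  0.2   1.14] 5.5 9.8
45 -1.6 [ 0.22 -0.8  -0.84  0.76 -0.16 -1.44] 0.0 0.0
45 -1.1 [ 0.2  -0.81 -0.78  0.83 -0.14 -0.96] 0.0 0.0
45 -0.5 [ 0.11 -0.84 -0.74  0.89 -0.08 -0.42] 0.0 0.0
45 0 [ 0.01 -0.86 -0.73  0.91 -0.01  0.01] 0.0 0.0
45 0.5 [-0.1  -0.88 -0.76  0.91  0.07  0.43] 0.0 0.0
45 1.0 [-0.19 -0.9  -0.81  0.89  0.13  0.87] 0.0 0.0
45 1.3 [-0.21 -0.91 -0.85  0.86  0.15  1.15] 0.0 0.0
```

View pics/w4.png

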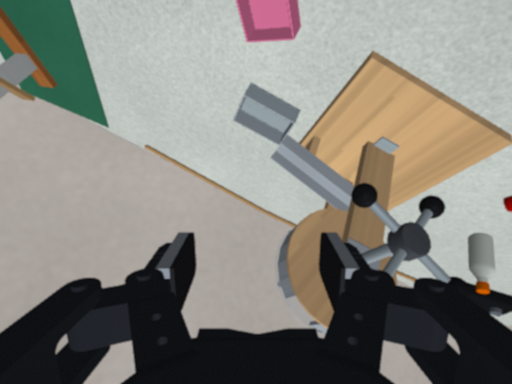

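```bash
python3 - <<'E'
from h import *
z=np.load('pics/w4_pose.npy'); o={'position':z[:3],'tcp_rot':z[3:7]}
d=np.load('pics/w4.npy'); P=cloud('wrist',d,o)
im=cv2.imread('pics/w4_full.png').astype(int)
from scipy.optimize import least_squares
def ball(u0,u1,v0,v1,thr=45):
    m=(im[v0:v1,u0:u1].max(-1)<thr); q=P[v0:v1,u0:u1][m]; q=q[(q[:,2]>100)&(q[:,0]<540)]
    f=lambda c:np.linalg.norm(q-c,axis=1)-13
    r=least_squares(f,q.mean(0)+[8,0,-8],loss='soft_l1',f_scale=1.5); return r.x,len(q),np.abs(r.fun).mean()
for b in [(348,382,180,210),(415,448,192,220)]: print(ball(*b))
q=P[222:260,388:432].reshape(-1,3); q=q[(q[:,0]<515)&(q[:,0]>440)]; print('hub',q.mean(0),np.percentile(q,[2,50,98],axis=0))
E
python3 - <<'E'
import sys; sys.path.insert(0,'.')
import os; os.chdir('.')
from ik import *
A=np.array([492,68,210]); q=S[-1][7:]
for p in (40,45,50):
  for a in (-1.14,1.1,-1.57):
    b=np.arctan2(np.sin(a),np.cos(a)*np.cos(np.radians(p))); rot=hor(p,b)
    for off,up in ((19,0),(-30,0),(-50,0),(-20,60),(-30,80)):
        pos=A+64*np.array([0,-np.sin(a),np.cos(a)])+rot.apply([0,0,off])+[0,0,up]
        q,e,er=ik(pos,rot,q); print(p,a,(off,up),q.round(2),round(e,1),round(er,1))
E
```

```text
(array([493.83317355,   6.67762436, 184.39506242]), 433, np.float64(1.186630676059317))
(array([493.01235879,  91.275986  , 152.15291048]), 300, np.float64(1.800783474216573))
hub [486.2285438   59.46450935 214.80035895] [[480.33115128  41.80512436 185.66334741]
 [483.37755824  57.1690702  215.85538153]
 [501.77007286  82.25551812 235.87561983]]
40 -1.14 (19, 0) [ 0.21 -0.9  -0.87  0.74 -0.16 -1.09] 0.0 0.0
40 -1.14 (-30, 0) [ 0.25 -0.99 -0.84  0.88 -0.2  -1.07] 0.4 0.8
40 -1.14 (-50, 0) [ 0.28 -0.99 -0.79  0.95 -0.23 -1.04] 1.1 2.3
40 -1.14 (-20, 60) [ 0.24 -0.94 -0.72  0.94 -0.18 -1.08] 0.0 0.0
40 -1.14 (-30, 80) [ 0.25 -0.94 -0.66  0.99 -0.19 -1.07] 0.0 0.0
40 1.1 (19, 0) [-0.21 -0.99 -0.89  0.82  0.16  1.06] 0.5 0.9
40 1.1 (-30, 0) [-0.23 -0.99 -0.78  1.02  0.17  1.03] 2.6 5.6
40 1.1 (-50, 0) [-0.25 -0.99 -0.73  1.1   0.18  1.02] 3.2 7.2
40 1.1 (-20, 60) [-0.23 -0.99 -0.7   1.04  0.17  1.04] 1.1 2.3
40 1.1 (-30, 80) [-0.24 -0.99 -0.65  1.09  0.18  1.03] 0.9 2.1
40 -1.57 (19, 0) [ 0.23 -0.89 -0.92  0.68 -0.18 -1.42] 0.0 0.0
40 -1.57 (-30, 0) [ 0.28 -0.99 -0.89  0.84 -0.22 -1.39] 0
[... 1406 characters left out ...]
0.0
50 -1.14 (-30, 80) [ 0.21 -0.74 -0.46  1.16 -0.13 -1.12] 0.0 0.0
50 1.1 (19, 0) [-0.19 -0.8  -0.73  0.96  0.12  1.11] 0.0 0.0
50 1.1 (-30, 0) [-0.21 -0.88 -0.69  1.08  0.13  1.09] 0.0 0.0
50 1.1 (-50, 0) [-0.22 -0.91 -0.67  1.13  0.14  1.08] 0.0 0.0
50 1.1 (-20, 60) [-0.2  -0.82 -0.55  1.15  0.13  1.1 ] 0.0 0.0
50 1.1 (-30, 80) [-0.21 -0.81 -0.49  1.2   0.13  1.09] 0.0 0.0
50 -1.57 (19, 0) [ 0.21 -0.71 -0.74  0.85 -0.13 -1.41] 0.0 0.0
50 -1.57 (-30, 0) [ 0.23 -0.8  -0.71  0.98 -0.15 -1.39] 0.0 0.0
50 -1.57 (-50, 0) [ 0.24 -0.83 -0.69  1.03 -0.15 -1.38] 0.0 0.0
50 -1.57 (-20, 60) [ 0.23 -0.76 -0.58  1.06 -0.14 -1.4 ] 0.0 0.0
50 -1.57 (-30, 80) [ 0.23 -0.75 -0.53  1.11 -0.15 -1.39] 0.0 0.0
```

```bash
cat > wheel.py <<'E'
from h import *
A=np.array([493,67,210.3]); PD=45
def wp(th,off=19,rad=64,dg=0):  # TCP pose holding knob 3 at joint th
    a=th-np.pi/2; b=np.arctan2(np.sin(a),np.cos(a)*np.cos(np.radians(PD))); rot=hor(PD,b)
    return A+rad*np.array([0,-np.sin(a),np.cos(a)])+rot.apply([0,0,off]),rot
E
python3 - <<'E'
from wheel import *
p,r=wp(.41,-35); print(p)
print((R.from_quat(ctrl.get_obs()['tcp_rot']).inv()*r).magnitude()*57)
show([((400,30,325),r),((425,126,310),r),(p,r)],5)
E
```

```text
[468.25126266 125.69573266 260.55973433]
44.107738581224815
5 -6.03 11.8 0.19 0.4 -0.02 -44.3; 5 -11.3 19.8 3.06 0.4 -0.02 -44.3; 5 -10.9 20 9.61 0.4 -0.02 -44.3
```

Call:
carry_out(
  rows="5 -4 8 0 0.3 0 -25; 5 -4 8 0 0.3 0 -25; 5 -6 11.8 0.2 0.4 0 -44; 5 -11.3 19.8 3 0.4 0 -44; 5 -11.3 19.8 3 0.4 0 -44; 5 -11.3 19.8 3 0.4 0 -44; 5 -10.9 20 9.6 0.4 0 -44; 5 -10.9 20 9.6 0.4 0 -44; 5 -10.9 20 9.6 0.4 0 -44",
)

```text
t: 10.15
position: [468.6, 124.9, 261.2]
tcp_rot: [-0.546, 0.745, -0.227, 0.308]
contact_force: [-0.4, -0.8, 0.6]
grip_width: 50.4
```

```bash
python3 - <<'E'
from wheel import *
o,p,d=look('wrist','w5'); print(o['t'],o['position'],o['joint_positions'].round(3),o['contact_force'].round(1),o['grip_width'])
im=p.astype(int); P=cloud('wrist',d,o)
k=A+64*np.array([0,np.sin(1.16),np.cos(1.16)]); print(k,proj('wrist',k,o))
m=(im.max(-1)<45)&(np.linalg.norm(P-k,axis=-1)<22); q=P[m]
from scipy.optimize import least_squares
r=least_squares(lambda c:np.linalg.norm(q-c,axis=1)-13,k,loss='soft_l1',f_scale=1.5); print(len(q),r.x,np.abs(r.fun).mean())
show([wp(.41,-35),wp(.41,0),wp(.41,19)],5)
E
```

```text
10.15 [468.61108429 124.92393445 261.17963451] [ 0.228 -0.908 -0.748  0.958 -0.162 -1.102] [-0.4 -0.8  0.6] 50.35071517918434
[493.         125.67539896 235.85772988] [257.83725483 220.95680206]
1197 [492.63877425 123.26111706 236.362149  ] 0.3790218705789447
5 0.02 0.26 0.14 -0.2 -0.02 -0.48; 5 0.02 0.27 3.64 -0.2 -0.02 -0.48; 5 0.02 0.28 5.54 -0.2 -0.02 -0.48
```

View pics/w5.png

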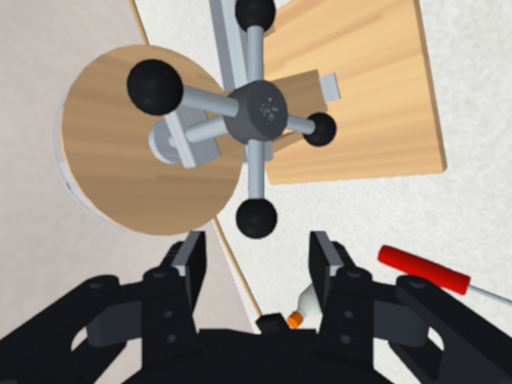

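```bash
sed -i 's/^A=.*; PD=45/A=np.array([492.7,65.1,210.4]); PD=45/' wheel.py; python3 - <<'E'
from wheel import *
show([wp(.42,0),wp(.42,18)],5)
E
```

```text
5 0.22 0.18 3.57 -0.2 -0.02 -0.04; 5 0.22 0.19 5.37 -0.2 -0.02 -0.04
```

Call:
carry_out(
  rows="5 0.22 0.18 2 0 0 0; 5 0.22 0.18 3.6 0 0 0; 5 0.22 0.18 5.7 0 0 0; 4 0.22 0.18 5.7 0 0 0; 2.95 0.22 0.18 5.7 0 0 0; 2.95 0.22 0.18 5.7 0 0 0; 2.95 0.22 0.18 5.7 0 0 0; 2.95 0.22 0.18 5.7 0 0 0",
  force=20,
)

```text
t: 11.2
position: [507.8, 123.6, 222.1]
tcp_rot: [-0.545, 0.745, -0.228, 0.31]
contact_force: [0.1, -0.2, -0.5]
grip_width: 29.6
```

```bash
python3 - <<'E'
from wheel import *
o,p,d=look('wrist','w6'); print(o['t'],o['position'],o['joint_positions'].round(3),o['contact_force'].round(1),o['grip_width'])
show([wp(t,22) for t in np.arange(.47,1.43,.05)],2.95)
E
```

```text
11.2 [507.82039266 123.60442112 222.12355509] [ 0.194 -0.81  -0.789  0.811 -0.138 -1.127] [ 0.1 -0.2 -0.5] 29.573371981324154
2.95 0.08 -0.21 -0.1 -0.23 0 2.2; 2.95 0.17 -0.44 -0.3 -0.23 0.01 4.48; 2.95 0.27 -0.68 -0.5 -0.22 0.01 6.82; 2.95 0.38 -0.91 -0.68 -0.22 0.02 9.23; 2.95 0.51 -1.14 -0.86 -0.22 0.02 11.7; 2.95 0.65 -1.37 -1.03 -0.22 0.03 14.2; 2.95 0.81 -1.6 -1.2 -0.22 0.03 16.9; 2.95 0.98 -1.82 -1.36 -0.22 0.04 19.6; 2.95 1.16 -2.03 -1.51 -0.22 0.04 22.4; 2.95 1.36 -2.24 -1.65 -0.22 0.05 25.3; 2.95 1.56 -2.45 -1.78 -0.22 0.06 28.3; 2.95 1.78 -2.65 -1.9 -0.22 0.06 31.5; 2.95 2.01 -2.84 -2.01 -0.22 0.07 34.7; 2.95 2.25 -3.02 -2.12 -0.22 0.07 38; 2.95 2.5 -3.2 -2.21 -0.22 0.08 41.5; 2.95 2.76 -3.37 -2.29 -0.21 0.09 45.1; 2.95 3.03 -3.53 -2.36 -0.21 0.1 48.8; 2.95 3.3 -3.68 -2.43 -0.21 0.1 52.5; 2.95 3.59 -3.83 -2.48 -0.21 0.11 56.4; 2.95 3.87 -3.96 -2.51 -0.2 0.12 60.3
```

View pics/w6.png

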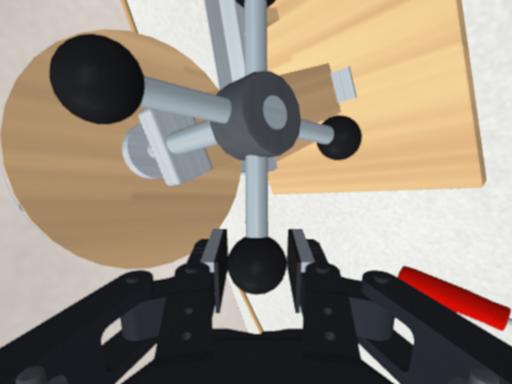

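The knob sits centred between the pads at (257,264). I'll start turning now.

Call:
carry_out(
  rows="2.95 0.08 -0.21 -0.1 -0.2 0 2.2; 2.95 0.17 -0.44 -0.3 -0.2 0 4.5; 2.95 0.27 -0.68 -0.5 -0.2 0 6.8; 2.95 0.38 -0.91 -0.68 -0.2 0 9.2; 2.95 0.51 -1.14 -0.86 -0.2 0 11.7; 2.95 0.65 -1.37 -1.03 -0.2 0 14.2; 2.95 0.81 -1.6 -1.2 -0.2 0 16.9; 2.95 0.98 -1.82 -1.36 -0.2 0 19.6; 2.95 1.16 -2.03 -1.51 -0.2 0 22.4; 2.95 1.36 -2.24 -1.65 -0.2 0 25.3",
)

```text
t: 12.5
position: [507.0, 104.9, 244.5]
tcp_rot: [-0.369, 0.847, -0.151, 0.35]
contact_force: [-5.7, 2.2, -0.8]
grip_width: 29.3
```

```bash
python3 - <<'E'
from wheel import *
o,p,d=look('wrist','w7'); print(o['t'],o['position'],wp(.92,22)[0],o['joint_positions'].round(3),o['contact_force'].round(1),o['grip_width'])
show([wp(t,22) for t in np.arange(.97,1.7,.05)],2.95)
E
```

```text
12.5 [507.04166388 104.86397496 244.46040604] [508.25634919 103.87249003 245.7621545 ] [ 0.127 -0.826 -0.748  0.869 -0.086 -0.731] [-5.7  2.2 -0.8] 29.312321311325913
2.95 0.06 -0.39 -0.11 0.18 0.03 2.83; 2.95 0.17 -0.67 -0.24 0.18 0.03 5.95; 2.95 0.3 -0.94 -0.35 0.18 0.02 9.19; 2.95 0.43 -1.21 -0.46 0.18 0.02 12.5; 2.95 0.58 -1.48 -0.55 0.18 0.01 16; 2.95 0.74 -1.74 -0.63 0.18 0 19.6; 2.95 0.91 -2 -0.71 0.18 0 23.2; 2.95 1.1 -2.25 -0.77 0.18 -0.01 27; 2.95 1.29 -2.5 -0.82 0.18 -0.01 30.9; 2.95 1.49 -2.75 -0.86 0.18 -0.02 34.8; 2.95 1.71 -2.98 -0.89 0.18 -0.03 38.8; 2.95 1.93 -3.22 -0.91 0.18 -0.03 42.8; 2.95 2.16 -3.44 -0.92 0.18 -0.04 46.9; 2.95 2.39 -3.65 -0.91 0.18 -0.05 50.9; 2.95 2.64 -3.86 -0.9 0.18 -0.05 54.9
```

View pics/w7.png

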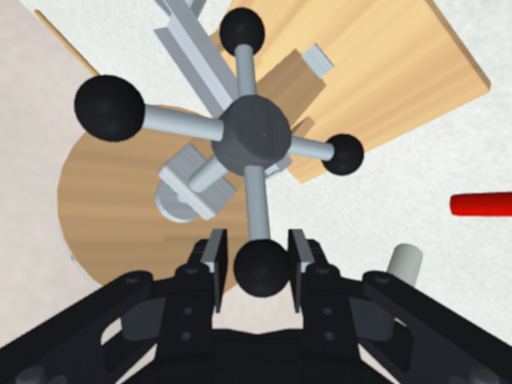

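Works well. I'll go on to about 1.6.

Call:
carry_out(
  rows="2.95 0.06 -0.39 -0.11 0.2 0 2.8; 2.95 0.17 -0.67 -0.24 0.2 0 6; 2.95 0.3 -0.94 -0.35 0.2 0 9.2; 2.95 0.43 -1.21 -0.46 0.2 0 12.5; 2.95 0.58 -1.48 -0.55 0.2 0 16; 2.95 0.74 -1.74 -0.63 0.2 0 19.6; 2.95 0.91 -2 -0.71 0.2 0 23.2; 2.95 1.1 -2.25 -0.77 0.2 0 27; 2.95 1.29 -2.5 -0.82 0.2 0 30.9; 2.95 1.49 -2.75 -0.86 0.2 0 34.8; 2.95 1.71 -2.98 -0.89 0.2 0 38.8; 2.95 1.82 -3.1 -0.9 0.2 0 41; 2.95 1.93 -3.22 -0.91 0.2 0 42.8; 2.95 2.05 -3.33 -0.91 0.2 0 45",
)

```text
t: 14.3
position: [508.4, 66.8, 259.2]
tcp_rot: [-0.015, 0.924, -0.006, 0.383]
contact_force: [-2.2, 3.2, 1.0]
grip_width: 29.7
```

```bash
cat >> wheel.py <<'E'
def knobang(o,p,d):
    P=cloud('wrist',d,o); im=p.astype(int); a=A-0; 
    th0=None
def est():
    o=ctrl.get_obs(); g=o['position']-R.from_quat(o['tcp_rot']).apply([0,0,22])-A
    return o,np.arctan2(-g[1],g[2])+np.pi/2,np.hypot(g[1],g[2]),g[0]
E
python3 - <<'E'
from wheel import *
o,th,rad,gx=est(); print(o['t'],'th',th,rad,gx,o['contact_force'].round(1),o['grip_width'])
look('wrist','w8'); look('top','t8',4,(185,135,355,245)); look('side','s8',4,(170,150,310,300))
show([wp(t,22) for t in np.arange(1.64,2.,.02)],2.95)
E
```

```text
14.3 th 1.5443664267689254 64.36237430858527 0.10658470010764631 [-2.2  3.2  1. ] 29.662433143873113
2.95 0.07 -0.58 0.02 -0.05 0.02 7.52; 2.95 0.08 -0.71 0.03 -0.05 0.02 9.13; 2.95 0.09 -0.84 0.04 -0.05 0.03 10.7; 2.95 0.11 -0.96 0.05 -0.05 0.03 12.3; 2.95 0.13 -1.09 0.06 -0.05 0.03 13.9; 2.95 0.14 -1.22 0.08 -0.05 0.03 15.5; 2.95 0.17 -1.34 0.09 -0.05 0.03 17.1; 2.95 0.19 -1.47 0.11 -0.04 0.03 18.6; 2.95 0.21 -1.59 0.13 -0.04 0.03 20.2; 2.95 0.24 -1.71 0.15 -0.04 0.03 21.7; 2.95 0.26 -1.84 0.18 -0.04 0.03 23.2; 2.95 0.29 -1.96 0.2 -0.04 0.03 24.7; 2.95 0.32 -2.08 0.23 -0.04 0.03 26.2; 2.95 0.36 -2.2 0.26 -0.04 0.03 27.7; 2.95 0.39 -2.32 0.29 -0.04 0.03 29.2; 2.95 0.43 -2.44 0.32 -0.04 0.03 30.6; 2.95 0.46 -2.56 0.35 -0.04 0.03 32; 2.95 0.5 -2.67 0.39 -0.04 0.03 33.4; 2.95 0.54 -2.79 0.42 -0.04 0.04 34.8
```

View pics/w8.png

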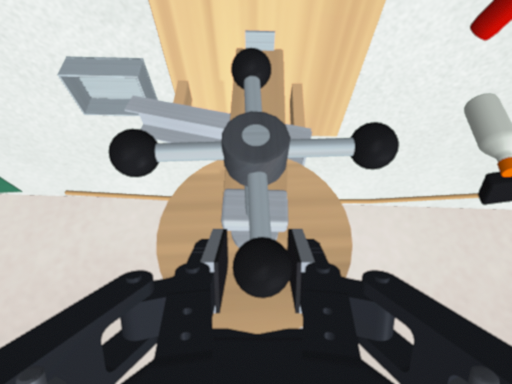

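View pics/t8.png

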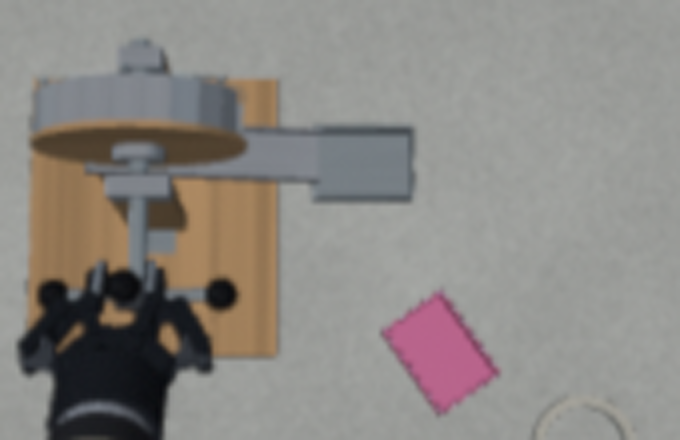

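View pics/s8.png

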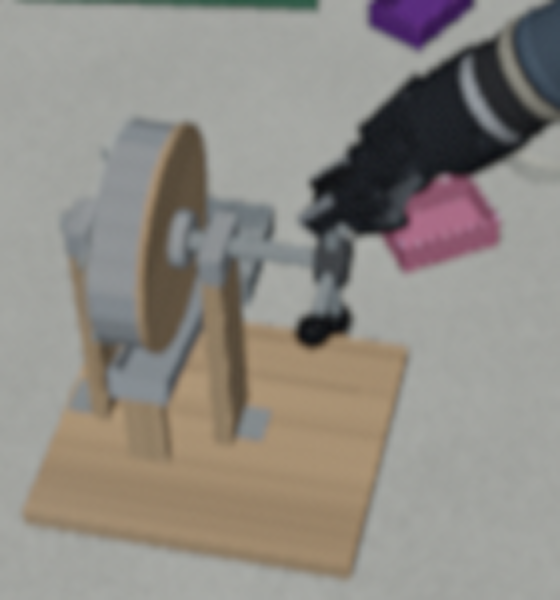

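Call:
carry_out(
  rows="2.95 0.02 -0.2 0 0 0 2.5; 2.95 0.05 -0.4 0 0 0 5; 2.95 0.07 -0.58 0 0 0 7.5; 2.95 0.08 -0.71 0 0 0 9.1; 2.95 0.09 -0.84 0 0 0 10.7; 2.95 0.11 -0.96 0 0 0 12.3; 2.95 0.13 -1.09 0 0 0 13.9; 2.95 0.14 -1.22 0 0 0 15.5; 2.95 0.17 -1.34 0 0 0 17.1; 2.95 0.17 -1.34 0 0 0 17.1",
)

```text
t: 15.7
position: [507.6, 52.8, 258.3]
tcp_rot: [0.123, 0.916, 0.05, 0.38]
contact_force: [-0.4, 0.7, 0.4]
grip_width: 29.6
```

```bash
cat > step.py <<'E'
from wheel import *
import sys
tag=sys.argv[1]; t1=float(sys.argv[2]); n=int(sys.argv[3]); step=float(sys.argv[4])
o,th,rad,gx=est(); print(o['t'],'th',round(th,3),round(rad,1),round(gx,1),o['contact_force'].round(1),o['grip_width'])
look('wrist','w'+tag); look('top','t'+tag,5,(225,150,305,200))
a=cv2.imread(f'pics/w{tag}_full.png'); b=cv2.imread(f'pics/t{tag}.png')
c=np.zeros((384,800,3),np.uint8); c[:,:512]=a; b=cv2.resize(b,(288,180)); c[:180,512:]=b; cv2.imwrite(f'pics/c{tag}.png',c)
show([wp(t1+step*i,22) for i in range(n)],2.95)
E
python3 step.py 9 1.80 12 0.015
```

```text
15.7 th 1.762 64.6 -0.7 [-0.4  0.7  0.4] 29.552920272248333
2.95 -0.03 -0.22 0.12 -0.08 0.04 3.07; 2.95 -0.04 -0.32 0.14 -0.08 0.04 4.22; 2.95 -0.05 -0.41 0.16 -0.08 0.04 5.37; 2.95 -0.06 -0.5 0.17 -0.08 0.04 6.51; 2.95 -0.06 -0.6 0.19 -0.08 0.04 7.63; 2.95 -0.07 -0.69 0.21 -0.08 0.04 8.75; 2.95 -0.07 -0.79 0.23 -0.07 0.05 9.86; 2.95 -0.07 -0.88 0.26 -0.07 0.05 11; 2.95 -0.08 -0.97 0.28 -0.07 0.05 12.1; 2.95 -0.08 -1.07 0.3 -0.07 0.05 13.1; 2.95 -0.08 -1.16 0.33 -0.07 0.05 14.2; 2.95 -0.08 -1.25 0.35 -0.07 0.05 15.3
```

View pics/c9.png

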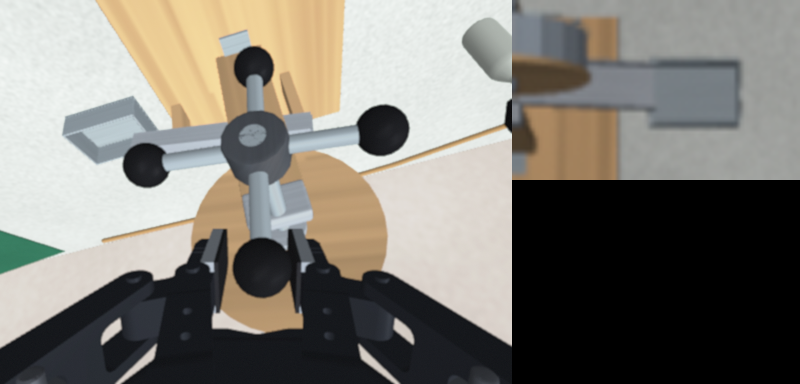

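Call:
carry_out(
  rows="2.95 -0.02 -0.12 0.06 0 0 1.6; 2.95 -0.03 -0.22 0.12 0 0 3; 2.95 -0.04 -0.32 0.14 0 0 4.2; 2.95 -0.05 -0.41 0.16 0 0 5.4; 2.95 -0.06 -0.5 0.17 0 0 6.5; 2.95 -0.06 -0.6 0.19 0 0 7.6; 2.95 -0.06 -0.6 0.19 0 0 7.6; 2.95 -0.06 -0.6 0.19 0 0 7.6; 2.95 -0.06 -0.6 0.19 0 0 7.6; 2.95 -0.06 -0.6 0.19 0 0 7.6",
)

```text
t: 17.05
position: [508.3, 46.7, 256.4]
tcp_rot: [0.183, 0.905, 0.075, 0.376]
contact_force: [0.8, 1.5, 1.9]
grip_width: 29.3
```

```bash
python3 step.py 10 1.88 9 0.015
```

```text
17.05 th 1.861 64.2 0.1 [0.8 1.5 1.9] 29.321073659598664
2.95 0 -0.12 0.03 -0.08 0.08 1.52; 2.95 -0.02 -0.21 0.06 -0.08 0.08 2.63; 2.95 -0.03 -0.3 0.08 -0.08 0.08 3.73; 2.95 -0.05 -0.39 0.1 -0.08 0.08 4.82; 2.95 -0.06 -0.49 0.13 -0.08 0.08 5.9; 2.95 -0.07 -0.58 0.15 -0.08 0.08 6.97; 2.95 -0.08 -0.67 0.18 -0.08 0.08 8.03; 2.95 -0.09 -0.76 0.2 -0.08 0.08 9.08; 2.95 -0.1 -0.85 0.23 -0.08 0.08 10.1
```

View pics/c10.png

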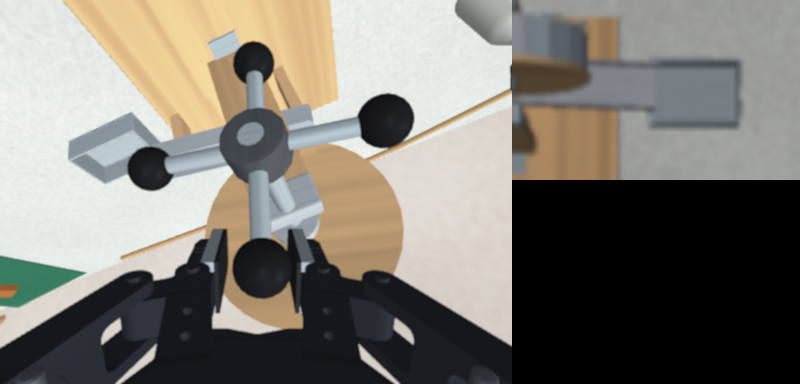

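Call:
carry_out(
  rows="2.95 0 -0.12 0.03 0 0 1.5; 2.95 -0.02 -0.21 0.06 0 0 2.6; 2.95 -0.03 -0.3 0.08 0 0 3.7; 2.95 -0.05 -0.39 0.1 0 0 4.8; 2.95 -0.06 -0.49 0.13 0 0 5.9; 2.95 -0.06 -0.49 0.13 0 0 5.9; 2.95 -0.06 -0.49 0.13 0 0 5.9; 2.95 -0.06 -0.49 0.13 0 0 5.9; 2.95 -0.06 -0.49 0.13 0 0 5.9",
)

```text
t: 18.27
position: [508.2, 41.7, 254.2]
tcp_rot: [0.229, 0.895, 0.094, 0.371]
contact_force: [-0.7, -0.6, 1.2]
grip_width: 29.4
```

```bash
python3 step.py 11 1.955 9 0.015
```

```text
18.275 th 1.945 63.8 -0.1 [-0.7 -0.6  1.2] 29.352843689689287
2.95 -0.04 -0.05 0 -0.12 0.07 1.06; 2.95 -0.06 -0.14 0.03 -0.12 0.07 2.12; 2.95 -0.08 -0.23 0.06 -0.12 0.07 3.17; 2.95 -0.1 -0.32 0.08 -0.12 0.07 4.21; 2.95 -0.11 -0.41 0.11 -0.12 0.07 5.25; 2.95 -0.13 -0.5 0.14 -0.12 0.07 6.27; 2.95 -0.14 -0.59 0.17 -0.11 0.07 7.28; 2.95 -0.16 -0.68 0.2 -0.11 0.07 8.28; 2.95 -0.17 -0.77 0.24 -0.11 0.08 9.27
```

View pics/c11.png

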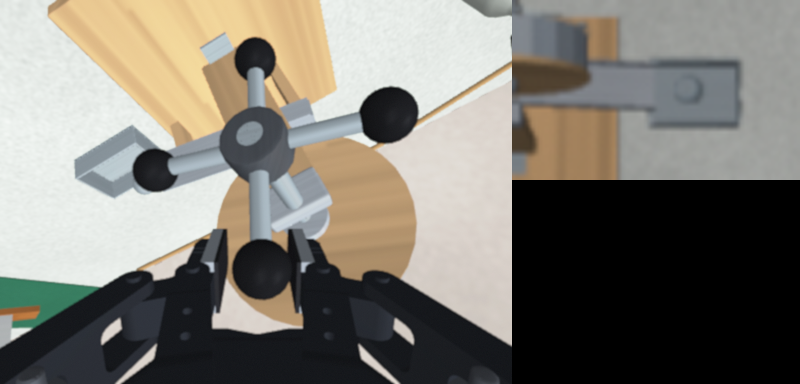

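Ball 1 is just entering the dish in the top view at (688,90). Small steps from here.

Call:
carry_out(
  rows="2.95 -0.05 -0.09 0.01 0 0 1.6; 2.95 -0.07 -0.18 0.04 0 0 2.6; 2.95 -0.09 -0.27 0.07 0 0 3.7; 2.95 -0.09 -0.27 0.07 0 0 3.7; 2.95 -0.09 -0.27 0.07 0 0 3.7; 2.95 -0.09 -0.27 0.07 0 0 3.7; 2.95 -0.09 -0.27 0.07 0 0 3.7; 2.95 -0.09 -0.27 0.07 0 0 3.7",
)

```text
t: 19.38
position: [508.3, 38.9, 253.2]
tcp_rot: [0.258, 0.887, 0.106, 0.368]
contact_force: [-1.0, 0.7, 0.1]
grip_width: 29.6
```

```bash
python3 step.py 12 2.0 9 0.015
```

```text
19.375 th 1.991 63.9 0.0 [-1.   0.7  0.1] 29.578898837526324
2.95 -0.02 -0.05 0.01 -0.12 0.07 0.51; 2.95 -0.04 -0.14 0.04 -0.12 0.07 1.55; 2.95 -0.06 -0.22 0.07 -0.12 0.07 2.57; 2.95 -0.08 -0.31 0.1 -0.12 0.07 3.58; 2.95 -0.1 -0.4 0.13 -0.12 0.07 4.58; 2.95 -0.12 -0.49 0.17 -0.12 0.07 5.57; 2.95 -0.13 -0.58 0.2 -0.12 0.08 6.55; 2.95 -0.15 -0.67 0.23 -0.12 0.08 7.52; 2.95 -0.16 -0.75 0.27 -0.12 0.08 8.48
```

View pics/c12.png

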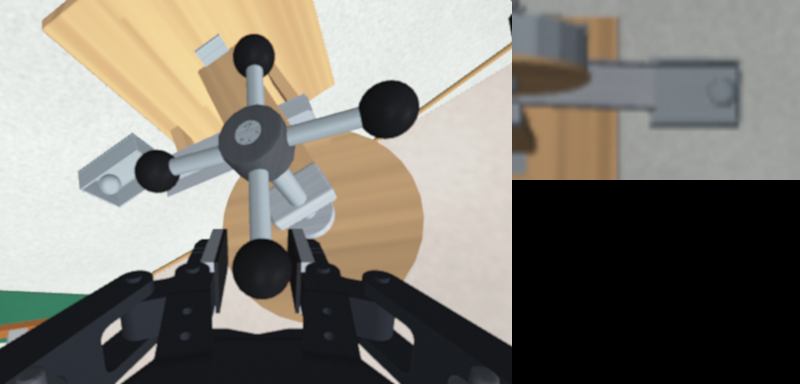

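One ball is in the dish, at (110,184) in the wrist view and (722,92) in the top view. I'll continue.

Call:
carry_out(
  rows="2.95 -0.03 -0.09 0.02 0 0 1; 2.95 -0.05 -0.18 0.05 0 0 2; 2.95 -0.07 -0.27 0.08 0 0 3; 2.95 -0.07 -0.27 0.08 0 0 3; 2.95 -0.07 -0.27 0.08 0 0 3; 2.95 -0.07 -0.27 0.08 0 0 3; 2.95 -0.07 -0.27 0.08 0 0 3; 2.95 -0.07 -0.27 0.08 0 0 3",
)

```text
t: 20.48
position: [508.3, 36.2, 252.2]
tcp_rot: [0.281, 0.88, 0.115, 0.365]
contact_force: [-0.2, 1.1, 0.3]
grip_width: 29.5
```

```bash
python3 step.py 13 2.045 9 0.015
```

```text
20.475 th 2.037 64.2 0.0 [-0.2  1.1  0.3] 29.491203225996408
2.95 0.01 -0.04 0.03 -0.12 0.1 0.58; 2.95 -0.02 -0.13 0.06 -0.12 0.1 1.58; 2.95 -0.04 -0.22 0.09 -0.12 0.1 2.57; 2.95 -0.06 -0.3 0.12 -0.12 0.1 3.55; 2.95 -0.08 -0.39 0.16 -0.12 0.1 4.52; 2.95 -0.1 -0.48 0.19 -0.12 0.1 5.48; 2.95 -0.12 -0.56 0.23 -0.12 0.1 6.43; 2.95 -0.13 -0.65 0.27 -0.12 0.1 7.37; 2.95 -0.15 -0.74 0.3 -0.12 0.11 8.3
```

View pics/c13.png

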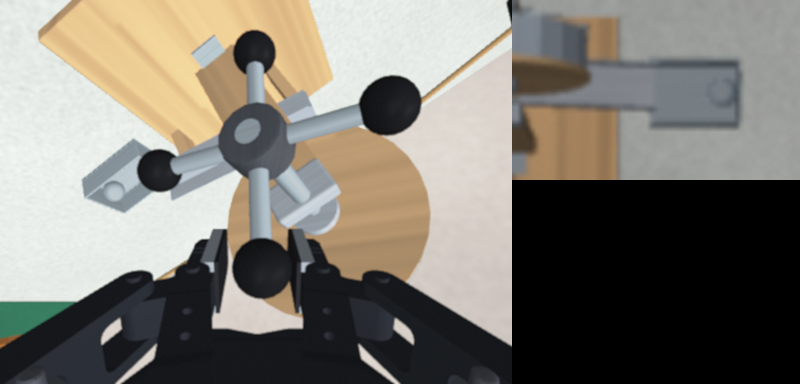

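Still one ball. Next step.

Call:
carry_out(
  rows="2.95 -0.01 -0.09 0.04 0 0 1; 2.95 -0.03 -0.18 0.07 0 0 2; 2.95 -0.05 -0.27 0.1 0 0 3; 2.95 -0.05 -0.27 0.1 0 0 3; 2.95 -0.05 -0.27 0.1 0 0 3; 2.95 -0.05 -0.27 0.1 0 0 3; 2.95 -0.05 -0.27 0.1 0 0 3; 2.95 -0.05 -0.27 0.1 0 0 3",
)

```text
t: 21.58
position: [508.2, 33.6, 250.8]
tcp_rot: [0.304, 0.872, 0.125, 0.362]
contact_force: [0.6, 1.4, 1.2]
grip_width: 29.9
```

```bash
python3 step.py 14 2.09 9 0.015
```

```text
21.575 th 2.083 64.2 -0.0 [0.6 1.4 1.2] 29.93815563560651
2.95 0 -0.03 0.03 -0.12 0.12 0.55; 2.95 -0.02 -0.12 0.06 -0.12 0.12 1.52; 2.95 -0.05 -0.21 0.1 -0.12 0.12 2.48; 2.95 -0.07 -0.29 0.13 -0.12 0.12 3.43; 2.95 -0.09 -0.38 0.17 -0.12 0.13 4.37; 2.95 -0.11 -0.46 0.21 -0.12 0.13 5.3; 2.95 -0.13 -0.55 0.25 -0.12 0.13 6.22; 2.95 -0.15 -0.64 0.28 -0.11 0.13 7.13; 2.95 -0.16 -0.72 0.33 -0.11 0.13 8.03
```

View pics/c14.png

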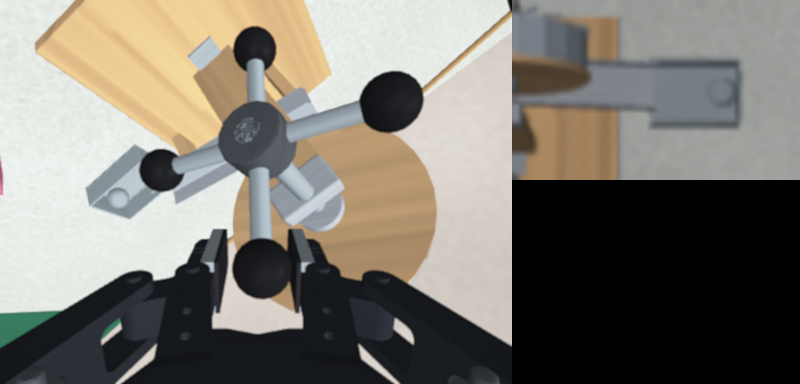

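Call:
carry_out(
  rows="2.95 -0.01 -0.09 0.05 0 0 1.2; 2.95 -0.04 -0.17 0.08 0 0 2.1; 2.95 -0.06 -0.25 0.11 0 0 3; 2.95 -0.06 -0.25 0.11 0 0 3; 2.95 -0.06 -0.25 0.11 0 0 3; 2.95 -0.06 -0.25 0.11 0 0 3; 2.95 -0.06 -0.25 0.11 0 0 3; 2.95 -0.06 -0.25 0.11 0 0 3",
)

```text
t: 22.68
position: [508.2, 31.1, 249.0]
tcp_rot: [0.327, 0.864, 0.134, 0.359]
contact_force: [0.4, -0.1, 0.9]
grip_width: 29.5
```

```bash
python3 step.py 15 2.135 9 0.015
```

```text
22.675 th 2.13 63.9 -0.1 [ 0.4 -0.1  0.9] 29.501870391164505
2.95 -0.02 -0.02 0.01 -0.14 0.12 0.42; 2.95 -0.04 -0.11 0.05 -0.14 0.12 1.36; 2.95 -0.07 -0.19 0.09 -0.14 0.13 2.29; 2.95 -0.09 -0.27 0.13 -0.14 0.13 3.22; 2.95 -0.11 -0.36 0.16 -0.14 0.13 4.13; 2.95 -0.13 -0.44 0.2 -0.14 0.13 5.03; 2.95 -0.15 -0.53 0.25 -0.13 0.13 5.92; 2.95 -0.17 -0.61 0.29 -0.13 0.13 6.8; 2.95 -0.19 -0.7 0.33 -0.13 0.13 7.67
```

View pics/c15.png

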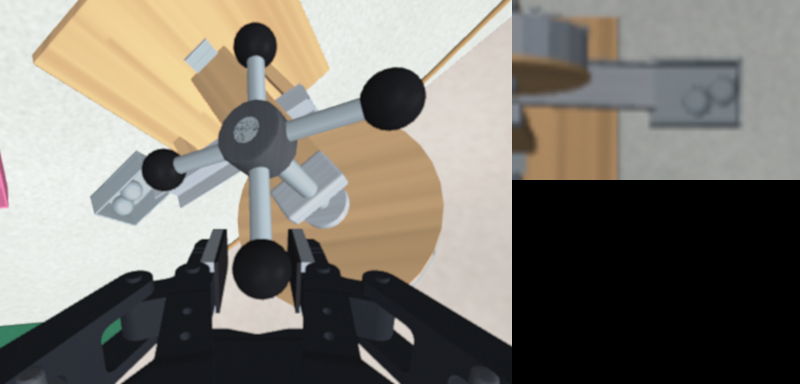

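Two balls are in the dish. I'll continue with equally small steps.

Call:
carry_out(
  rows="2.95 -0.03 -0.08 0.04 0 0 1; 2.95 -0.06 -0.16 0.08 0 0 2; 2.95 -0.08 -0.24 0.12 0 0 2.9; 2.95 -0.08 -0.24 0.12 0 0 2.9; 2.95 -0.08 -0.24 0.12 0 0 2.9; 2.95 -0.08 -0.24 0.12 0 0 2.9; 2.95 -0.08 -0.24 0.12 0 0 2.9; 2.95 -0.08 -0.24 0.12 0 0 2.9",
)

```text
t: 23.78
position: [508.3, 28.8, 247.4]
tcp_rot: [0.349, 0.855, 0.143, 0.355]
contact_force: [0.1, 0.9, 0.9]
grip_width: 29.6
```

```bash
python3 step.py 16 2.18 9 0.015
```

```text
23.775 th 2.175 63.8 0.0 [0.1 0.9 0.9] 29.615726574386724
2.95 -0.02 -0.03 0 -0.15 0.13 0.31; 2.95 -0.04 -0.11 0.04 -0.14 0.13 1.22; 2.95 -0.07 -0.19 0.08 -0.14 0.13 2.12; 2.95 -0.09 -0.28 0.12 -0.14 0.13 3.02; 2.95 -0.12 -0.36 0.16 -0.14 0.13 3.9; 2.95 -0.14 -0.44 0.21 -0.14 0.13 4.77; 2.95 -0.16 -0.53 0.25 -0.14 0.13 5.64; 2.95 -0.18 -0.61 0.3 -0.14 0.14 6.49; 2.95 -0.2 -0.69 0.34 -0.14 0.14 7.34
```

View pics/c16.png

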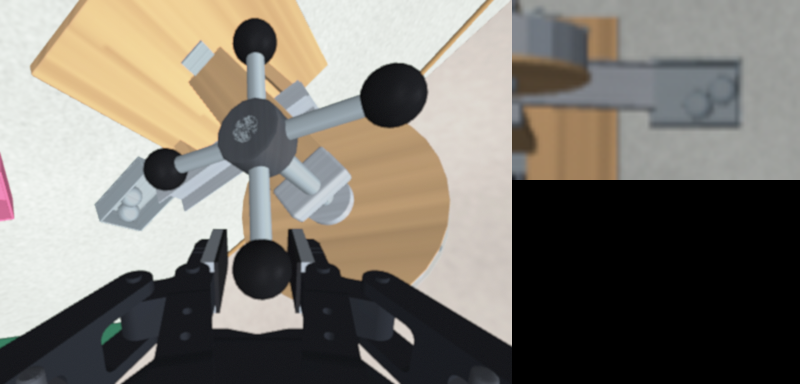

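Call:
carry_out(
  rows="2.95 -0.03 -0.08 0.03 0 0 0.9; 2.95 -0.06 -0.16 0.07 0 0 1.8; 2.95 -0.08 -0.24 0.1 0 0 2.6; 2.95 -0.08 -0.24 0.1 0 0 2.6; 2.95 -0.08 -0.24 0.1 0 0 2.6; 2.95 -0.08 -0.24 0.1 0 0 2.6; 2.95 -0.08 -0.24 0.1 0 0 2.6; 2.95 -0.08 -0.24 0.1 0 0 2.6",
)

```text
t: 24.88
position: [508.2, 26.4, 245.8]
tcp_rot: [0.368, 0.847, 0.151, 0.352]
contact_force: [0.3, 1.0, 0.7]
grip_width: 29.4
```

```bash
python3 step.py 17 2.225 9 0.015
```

```text
24.875 th 2.219 64.0 -0.1 [0.3 1.  0.7] 29.378782613181933
2.95 -0.01 -0.02 0.02 -0.15 0.14 0.41; 2.95 -0.04 -0.11 0.06 -0.15 0.14 1.3; 2.95 -0.06 -0.19 0.1 -0.15 0.14 2.17; 2.95 -0.09 -0.27 0.15 -0.15 0.14 3.03; 2.95 -0.11 -0.35 0.19 -0.15 0.14 3.89; 2.95 -0.13 -0.43 0.24 -0.15 0.14 4.73; 2.95 -0.15 -0.52 0.28 -0.15 0.15 5.57; 2.95 -0.17 -0.6 0.33 -0.14 0.15 6.4; 2.95 -0.19 -0.68 0.38 -0.14 0.15 7.22
```

View pics/c17.png

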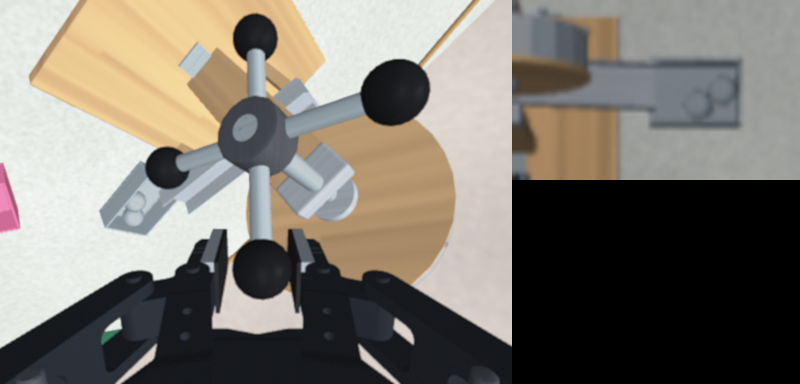

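Call:
carry_out(
  rows="2.95 -0.03 -0.08 0.05 0 0 1; 2.95 -0.05 -0.16 0.09 0 0 1.8; 2.95 -0.07 -0.23 0.13 0 0 2.6; 2.95 -0.07 -0.23 0.13 0 0 2.6; 2.95 -0.07 -0.23 0.13 0 0 2.6; 2.95 -0.07 -0.23 0.13 0 0 2.6; 2.95 -0.07 -0.23 0.13 0 0 2.6; 2.95 -0.07 -0.23 0.13 0 0 2.6",
)

```text
t: 25.98
position: [508.3, 24.2, 244.2]
tcp_rot: [0.388, 0.839, 0.159, 0.348]
contact_force: [1.0, 0.7, 1.2]
grip_width: 29.7
```

```bash
python3 step.py 18 2.27 9 0.015
```

```text
25.975 th 2.261 64.0 0.0 [1.  0.7 1.2] 29.73626977755954
2.95 -0.01 -0.05 0.02 -0.14 0.16 0.43; 2.95 -0.03 -0.13 0.07 -0.14 0.16 1.29; 2.95 -0.06 -0.21 0.11 -0.14 0.17 2.14; 2.95 -0.08 -0.29 0.16 -0.14 0.17 2.97; 2.95 -0.11 -0.37 0.2 -0.14 0.17 3.8; 2.95 -0.13 -0.45 0.25 -0.14 0.17 4.62; 2.95 -0.15 -0.53 0.3 -0.13 0.17 5.44; 2.95 -0.17 -0.61 0.35 -0.13 0.17 6.24; 2.95 -0.19 -0.69 0.4 -0.13 0.17 7.04
```

View pics/c18.png

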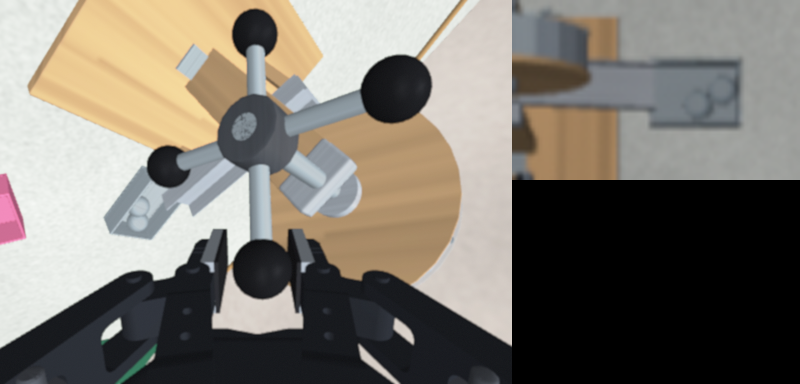

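Call:
carry_out(
  rows="2.95 -0.02 -0.09 0.04 0 0 0.9; 2.95 -0.04 -0.17 0.08 0 0 1.7; 2.95 -0.07 -0.24 0.12 0 0 2.5; 2.95 -0.07 -0.24 0.12 0 0 2.5; 2.95 -0.07 -0.24 0.12 0 0 2.5; 2.95 -0.07 -0.24 0.12 0 0 2.5; 2.95 -0.07 -0.24 0.12 0 0 2.5; 2.95 -0.07 -0.24 0.12 0 0 2.5",
)

```text
t: 27.08
position: [508.1, 22.0, 242.2]
tcp_rot: [0.406, 0.83, 0.166, 0.345]
contact_force: [0.3, -0.2, 0.8]
grip_width: 29.8
```

```bash
python3 step.py 19 2.31 9 0.015
```

```text
27.075 th 2.308 63.9 -0.1 [ 0.3 -0.2  0.8] 29.812076334610715
2.95 -0.01 0 0.01 -0.16 0.16 0.19; 2.95 -0.04 -0.08 0.06 -0.16 0.17 1.02; 2.95 -0.07 -0.16 0.11 -0.16 0.17 1.85; 2.95 -0.09 -0.24 0.15 -0.16 0.17 2.66; 2.95 -0.11 -0.32 0.2 -0.16 0.17 3.47; 2.95 -0.14 -0.4 0.25 -0.15 0.17 4.27; 2.95 -0.16 -0.48 0.3 -0.15 0.17 5.06; 2.95 -0.18 -0.56 0.35 -0.15 0.17 5.84; 2.95 -0.19 -0.64 0.4 -0.15 0.17 6.62
```

View pics/c19.png

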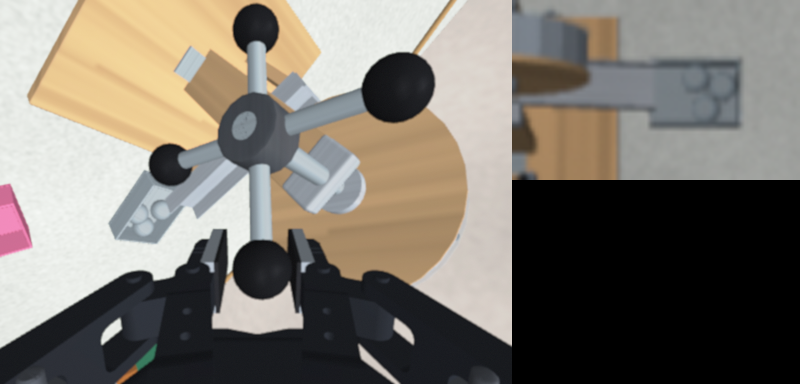

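Three balls are in the dish, at (694,80), (722,85) and (706,106) in the top view. I'll turn back now.

```bash
python3 - <<'E'
from wheel import *
show([wp(t,22) for t in np.r_[2.28,2.24,np.arange(2.19,1.3,-.05)]],2.95)
E
```

```text
2.95 0.04 0.16 -0.08 -0.16 0.16 -1.5; 2.95 0.13 0.37 -0.19 -0.17 0.16 -3.81; 2.95 0.25 0.64 -0.33 -0.17 0.15 -6.78; 2.95 0.38 0.9 -0.46 -0.17 0.15 -9.87; 2.95 0.52 1.16 -0.58 -0.18 0.15 -13.1; 2.95 0.68 1.42 -0.68 -0.18 0.14 -16.4; 2.95 0.84 1.67 -0.78 -0.19 0.14 -19.8; 2.95 1.02 1.92 -0.87 -0.19 0.13 -23.3; 2.95 1.21 2.17 -0.95 -0.2 0.12 -27; 2.95 1.41 2.41 -1.02 -0.2 0.12 -30.7; 2.95 1.62 2.64 -1.07 -0.2 0.11 -34.5; 2.95 1.85 2.87 -1.12 -0.21 0.1 -38.4; 2.95 2.07 3.09 -1.15 -0.21 0.1 -42.4; 2.95 2.31 3.3 -1.17 -0.22 0.09 -46.4; 2.95 2.56 3.51 -1.18 -0.22 0.08 -50.5; 2.95 2.81 3.7 -1.18 -0.23 0.08 -54.5; 2.95 3.07 3.89 -1.17 -0.23 0.07 -58.5; 2.95 3.34 4.06 -1.15 -0.23 0.06 -62.5; 2.95 3.61 4.23 -1.12 -0.24 0.05 -66.5; 2.95 3.88 4.39 -1.07 -0.24 0.04 -70.4
```

Call:
carry_out(
  rows="2.95 0.04 0.16 -0.08 -0.2 0.1 -1.5; 2.95 0.13 0.37 -0.19 -0.2 0.1 -3.8; 2.95 0.25 0.64 -0.33 -0.2 0.1 -6.8; 2.95 0.38 0.9 -0.46 -0.2 0.1 -9.9; 2.95 0.52 1.16 -0.58 -0.2 0.1 -13; 2.95 0.68 1.42 -0.68 -0.2 0.1 -16.4; 2.95 0.84 1.67 -0.78 -0.2 0.1 -19.8; 2.95 1.02 1.92 -0.87 -0.2 0.1 -23.3; 2.95 1.21 2.17 -0.95 -0.2 0.1 -27; 2.95 1.41 2.41 -1.02 -0.2 0.1 -30.7; 2.95 1.62 2.64 -1.07 -0.2 0.1 -34.5; 2.95 1.85 2.87 -1.12 -0.2 0.1 -38.4; 2.95 2.07 3.09 -1.15 -0.2 0.1 -42.4; 2.95 2.31 3.3 -1.17 -0.2 0.1 -46.4; 2.95 2.56 3.51 -1.18 -0.2 0.1 -50.5; 2.95 2.81 3.7 -1.18 -0.2 0.1 -54.5; 2.95 3.07 3.89 -1.17 -0.2 0.1 -58.5; 2.95 3.34 4.06 -1.15 -0.2 0.1 -62.5; 2.95 3.61 4.23 -1.12 -0.2 0 -66.5; 2.95 3.88 4.39 -1.07 -0.2 0 -70.4",
)

```text
t: 29.68
position: [508.1, 79.3, 256.9]
tcp_rot: [-0.149, 0.912, -0.063, 0.377]
contact_force: [-1.3, -1.0, 0.2]
grip_width: 29.4
```

```bash
python3 - <<'E'
from wheel import *
print(est())
look('wrist','w20'); look('top','t20',5,(225,150,305,200))
a=cv2.imread('pics/w20_full.png'); b=cv2.resize(cv2.imread('pics/t20.png'),(288,180)); c=np.zeros((384,800,3),np.uint8); c[:,:512]=a; c[:180,512:]=b; cv2.imwrite('pics/c20.png',c)
show([wp(t,22) for t in np.r_[np.arange(1.31,.35,-.05)]],2.95)
E
```

```text
({'t': 29.675, 'joint_positions': array([ 0.04603789, -0.84517958, -0.73398666,  0.8973763 , -0.03508157,
       -0.29186589]), 'qvel': array([ 0.08555748,  0.02415557,  0.00116539, -0.01983853, -0.05851707,
       -0.47843174]), 'joint_efforts': array([ 0.38016614, -8.59358042, 37.32733369, -5.76447666,  0.41202432,
        0.30497999]), 'position': array([508.08273082,  79.30787894, 256.87564041]), 'tcp_rot': array([-0.14874062,  0.91186041, -0.06295221,  0.37739082]), 'contact_force': array([-1.29038147, -0.99405199,  0.15573318]), 'ft_torque': array([-0.24392381,  0.83880828, -0.19138362]), 'grip_width': 29.422029364566114}, np.float64(1.3447921087375572), np.float64(63.653352766540145), np.float64(-0.17088657153243503))
2.95 -0.05 0.17 0.02 -0.06 -0.03 -2.21; 2.95 -0.09 0.48 0.09 -0.06 -0.03 -5.97; 2.95 -0.11 0.79 0.16 -0.06 -0.03 -9.62; 2.95 -0.13 1.1 0.24 -0.05 -0.03 -13.2; 2.95 -0.13 1.41 0.34 -0.05 -0.03 -16.6; 2.95 -0.12 1.71 0.44 -0.05 -0.03 -19.9; 2.95 -0.09 2 0.56 -0.05 -0.04 -23.1; 2.95 -0.06 2.3 0.68 -0.05 -0.04 -26.2; 2.95 -0.01 2.58 0.82 -0.05 -0.04 -29.2; 2.95 0.04 2.86 0.96 -0.05 -0.04 -32.1; 2.95 0.11 3.14 1.11 -0.05 -0.04 -34.9; 2.95 0.19 3.4 1.27 -0.05 -0.04 -37.6; 2.95 0.28 3.66 1.44 -0.05 -0.04 -40.2; 2.95 0.38 3.91 1.62 -0.05 -0.04 -42.8; 2.95 0.5 4.15 1.8 -0.04 -0.05 -45.2; 2.95 0.62 4.37 1.99 -0.04 -0.05 -47.6; 2.95 0.75 4.59 2.18 -0.04 -0.05 -50; 2.95 0.9 4.79 2.38 -0.04 -0.05 -52.2; 2.95 1.05 4.99 2.59 -0.04 -0.05 -54.5; 2.95 1.21 5.17 2.8 -0.04 -0.05 -56.6
```

View pics/c20.png

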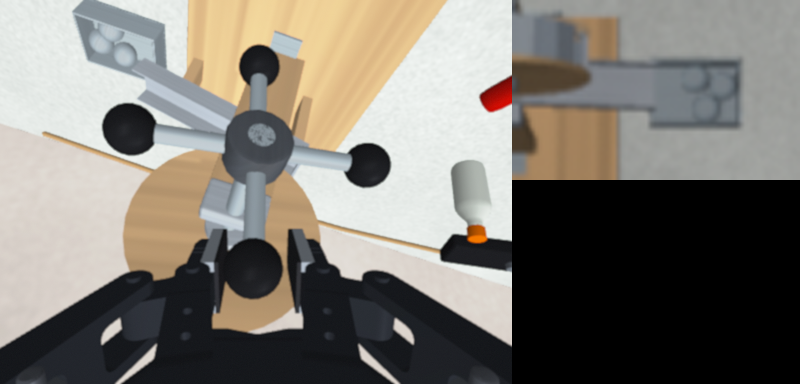

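Three balls in the dish and none in the gutter. I'll keep turning back.

Call:
carry_out(
  rows="2.95 -0.05 0.17 0.02 0 0 -2.2; 2.95 -0.09 0.48 0.09 0 0 -6; 2.95 -0.11 0.79 0.16 0 0 -9.6; 2.95 -0.13 1.1 0.24 0 0 -13.2; 2.95 -0.13 1.41 0.34 0 0 -16.6; 2.95 -0.12 1.71 0.44 0 0 -20; 2.95 -0.09 2 0.56 0 0 -23; 2.95 -0.06 2.3 0.68 0 0 -26; 2.95 -0.01 2.58 0.82 0 0 -29; 2.95 0.04 2.86 0.96 0 0 -32; 2.95 0.11 3.14 1.11 0 0 -35; 2.95 0.19 3.4 1.27 0 0 -37.6; 2.95 0.28 3.66 1.44 0 0 -40; 2.95 0.38 3.91 1.62 0 0 -42.8; 2.95 0.5 4.15 1.8 0 0 -45; 2.95 0.62 4.37 1.99 0 0 -47.6; 2.95 0.75 4.59 2.18 0 0 -50; 2.95 0.9 4.79 2.38 0 0 -52; 2.95 1.05 4.99 2.59 0 0 -54.5; 2.95 1.21 5.17 2.8 0 0 -56.6",
)

```text
t: 32.28
position: [508.4, 125.3, 217.6]
tcp_rot: [-0.563, 0.732, -0.234, 0.303]
contact_force: [0.5, -0.7, 2.6]
grip_width: 29.3
```

```bash
cat >> wheel.py <<'E'
def knobs(o,p,d,th):
    from scipy.optimize import least_squares
    P=cloud('wrist',d,o); im=p.astype(int); out=[]
    for k in range(4):
        a=th+k*np.pi/2; c=A+64*np.array([0,-np.sin(a),np.cos(a)])
        m=(im.max(-1)<50)&(np.linalg.norm(P-c,axis=-1)<19)
        q=P[m]
        if len(q)<100: continue
        r=least_squares(lambda c:np.linalg.norm(q-c,axis=1)-13,c,loss='soft_l1',f_scale=1.)
        g=r.x-A; t=np.arctan2(-g[1],g[2])-k*np.pi/2; t=(t+np.pi)%(2*np.pi)-np.pi
        out.append((k,len(q),np.round(r.x,1),round(np.hypot(g[1],g[2]),1),round(t,3),round(np.abs(r.fun).mean(),2)))
    return out
E
python3 - <<'E'
from wheel import *
o,th,rad,gx=est(); print(o['t'],th,rad,gx,o['contact_force'].round(1),o['joint_positions'].round(2))
o,p,d=look('wrist','w21')
for k in knobs(o,p,d,th): print(*k)
show([wp(t,22) for t in np.r_[np.arange(.31,-.02,-.05),0.02,-.01,-.04]],2.95)
E
```

```text
32.275 0.36077687682622384 64.32357998294238 0.17281823270383256 [ 0.5 -0.7  2.6] [ 0.2  -0.8  -0.79  0.8  -0.14 -1.17]
0 7122 [493.6  40.2 269.5] 64.1 0.398 0.41
2 1169 [493.1  89.2 151.1] 64.0 0.385 0.4
3 3083 [492.6 123.9 234.6] 63.6 0.391 0.89
2.95 -0.01 0.19 0.18 0.01 -0.01 -2; 2.95 -0.04 0.42 0.4 0.01 -0.01 -4.11; 2.95 -0.06 0.65 0.62 0.01 -0.01 -6.19; 2.95 -0.06 0.88 0.84 0.01 -0.01 -8.25; 2.95 -0.04 1.11 1.06 0.01 -0.01 -10.3; 2.95 -0.01 1.34 1.29 0.01 -0.01 -12.3; 2.95 0.04 1.56 1.51 0.01 -0.01 -14.4; 2.95 0.03 1.51 1.47 0.01 -0.01 -13.9; 2.95 0.06 1.65 1.61 0.01 -0.01 -15.2; 2.95 0.1 1.78 1.74 0.01 -0.01 -16.4
```

View pics/w21.png

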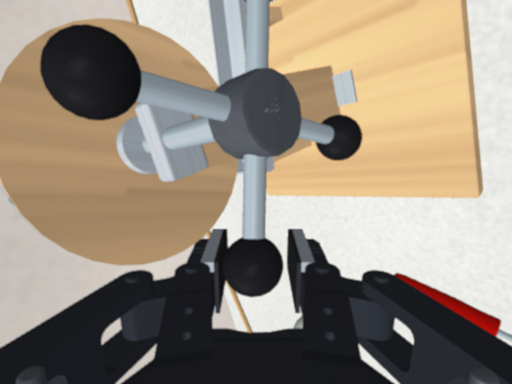

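Call:
carry_out(
  rows="2.95 -0.01 0.19 0.18 0 0 -2; 2.95 -0.04 0.42 0.4 0 0 -4.1; 2.95 -0.06 0.65 0.62 0 0 -6.2; 2.95 -0.06 0.88 0.84 0 0 -8.2; 2.95 -0.04 1.11 1.06 0 0 -10.3; 2.95 -0.01 1.34 1.29 0 0 -12.3; 2.95 0.03 1.51 1.47 0 0 -13.9; 2.95 0.06 1.65 1.61 0 0 -15.2; 2.95 0.06 1.67 1.63 0 0 -15.4; 2.95 0.06 1.67 1.63 0 0 -15.4; 2.95 0.06 1.67 1.63 0 0 -15.4",
)

```text
t: 33.7
position: [508.2, 129.1, 193.6]
tcp_rot: [0.657, -0.65, 0.272, -0.269]
contact_force: [1.2, 0.5, 0.2]
grip_width: 29.2
```

```bash
python3 - <<'E'
from wheel import *
o,th,rad,gx=est(); print(o['t'],th,rad,gx,o['contact_force'].round(1),o['joint_positions'].round(2))
o,p,d=look('wrist','w22')
for k in knobs(o,p,d,th): print(*k)
look('top','t22',4,(185,135,355,245))
show([wp(t,22) for t in (0,-.02,-.04,-.06,-.08)],2.95)
E
```

```text
33.7 -0.019372895992298966 64.05598151444427 -0.08174392464297853 [1.2 0.5 0.2] [ 0.21 -0.8  -0.84  0.76 -0.15 -1.43]
0 10979 [493.4  63.7 274.3] 64.0 0.021 0.41
2 1428 [493.3  65.5 146.3] 64.1 0.007 0.38
3 2950 [492.6 128.5 211. ] 63.4 0.01 0.89
2.95 0 -0.1 -0.08 0.04 -0.01 0.64; 2.95 0 -0.01 0.01 0.04 -0.01 -0.17; 2.95 0.01 0.08 0.1 0.04 -0.01 -0.98; 2.95 0.01 0.18 0.19 0.04 -0.01 -1.79; 2.95 0.02 0.27 0.28 0.04 -0.01 -2.6
```

View pics/w22.png

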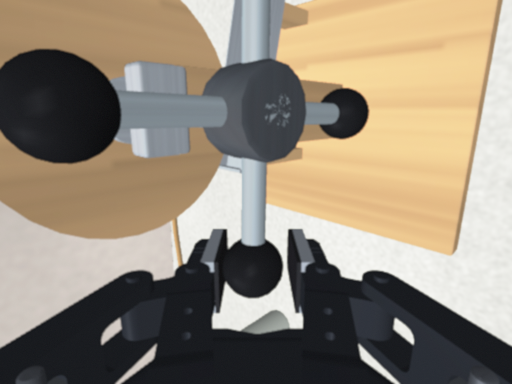

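View pics/t22.png

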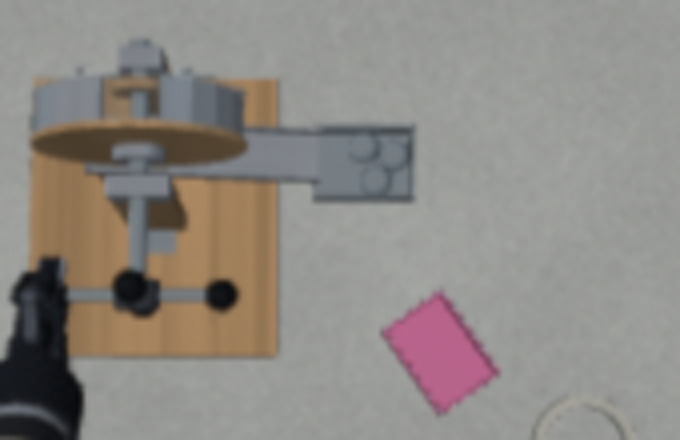

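The drum stands at about +0.014 by the top and bottom knobs. I'll give it a tiny nudge, back off the slack, open and withdraw along the tool.

Call:
carry_out(
  rows="2.95 0 0.03 0.03 0 0 -0.3; 2.95 0 0.07 0.07 0 0 -0.6; 2.95 0 0.07 0.07 0 0 -0.6; 2.95 0 -0.05 0 0 0 0; 3.5 0 -0.08 -0.03 0 0 0; 5.5 0 -0.08 -0.03 0 0 0; 5.5 0 -0.08 -0.03 0 0 0; 5.5 0 -0.08 -0.03 0 0 0; 5.5 0 -0.08 -1.5 0 0 0; 5.5 0 -0.08 -3.5 0 0 0; 5.5 0 -0.08 -5.5 0 0 0; 5.5 0 -0.08 -6 0 0 0; 5.5 0 -0.08 -6 0 0 0",
)

```text
t: 35.42
position: [466.5, 129.2, 236.9]
tcp_rot: [0.657, -0.65, 0.272, -0.269]
contact_force: [-0.4, -0.5, 0.1]
grip_width: 54.8
```

```bash
python3 - <<'E'
from wheel import *
o,th,rad,gx=est(); print(o['t'],o['position'],o['contact_force'].round(1),o['joint_positions'].round(3),o['grip_width'])
o,p,d=look('wrist','w23')
for k in knobs(o,p,d,0): print(*k)
look('top','t23',4,(185,135,355,245))
show([(o['position']+[0,0,70],R.from_quat(o['tcp_rot'])),(o['position']+[-60,20,90],R.from_quat(o['tcp_rot']))],5.5)
E
```

```text
35.425 [466.48439576 129.22550622 236.88823823] [-0.4 -0.5  0.1] [ 0.243 -0.923 -0.803  0.921 -0.171 -1.409] 54.839948339177276
0 2997 [493.3  64.5 274.3] 63.9 0.009 0.38
1 138 [4.933e+02 1.000e-01 2.110e+02] 65.0 -0.01 0.33
2 759 [493.3  64.9 146.3] 64.1 -0.003 0.41
3 1144 [492.6 128.8 210.4] 63.7 -0.0 0.38
5.5 0.04 -5.05 -5.04 0.12 -0.03 0.01; 5.5 -1.99 -2.23 -10.7 0.12 -0.03 0.01
```

View pics/w23.png

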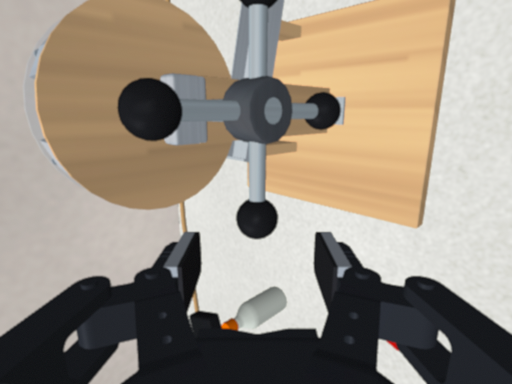

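View pics/t23.png

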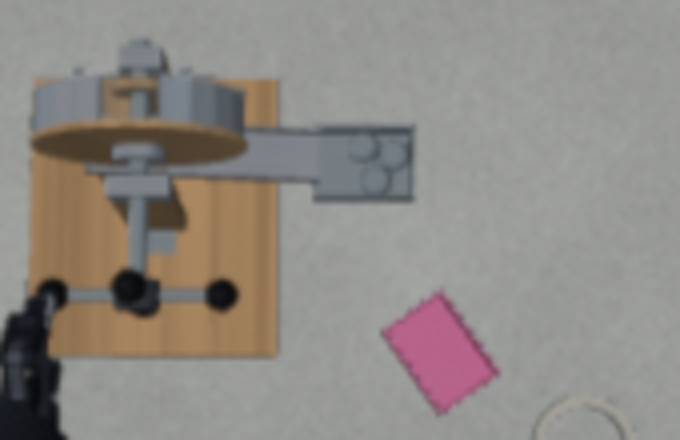

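```bash
python3 - <<'E'
from h import *
look('side','s24'); look('top','t24')
a=cv2.imread('pics/t24.png').astype(int);b=cv2.imread('pics/top0.png').astype(int)
m=np.abs(a-b).max(-1)
for n,(u,v,w_) in {'glue':(140,168,12),'screwdriver':(153,223,28),'tape':(330,246,16),'pink':(295,222,18),'purple':(377,203,18)}.items(): print(n,(m[v-w_:v+w_,u-w_:u+w_]>40).sum())
print(ctrl.get_obs()['t'],ctrl.hand_in())
E
```

```text
glue 0
screwdriver 48
tape 0
pink 0
purple 0
the job is handed in; nothing more can be done
35.625 None
```

View pics/s24.png

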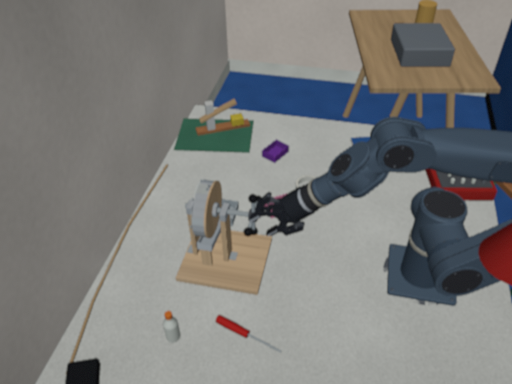

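The job is done and was handed in at 35.6 s of the 72 s allowed. The dish sits under the gutter's end with three balls in it. The drum is back with its opening up, and the gripper has let go and moved clear.

- **Dish:** its middle measured (632, -115), about 1.5 mm from the spot I worked out, and it is square to the gutter within about half a degree. On the first approach I came in too high and the rim touched the gutter end with about 10 N. I backed off, lowered the dish and slid it in underneath.
- **Balls:** they came out one at a time, with the handle angle at about 1.94, 2.13 and 2.31 rad. The last top and wrist pictures with the dish in view show three balls in it and none in the gutter. I take it the other three are in the drum, since none was seen anywhere else; I could not look inside.
- **Drum:** after letting go, the four knobs put the opening within about 0.01 rad of straight up.
- **Bystanders:** the before-and-after comparison of the top view shows no change at the glue bottle, the tape, or the pink and purple look-alikes. It did flag 48 changed pixels near the screwdriver. The side view shows the screwdriver lying where it was, so I put that down to the arm being in that part of the picture, but did not check further.

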